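Reassemble the cleaned spin coater

TASK

Put the cleaned spin coater back together: take the splash liner and then the chuck from the sloped drying rack, seat the liner flat on the floor of the bowl, then set the chuck on the spindle, turned so that its slot drops over the drive pin and it sits fully home, and at last close the lid. Lower the parts gently, do not let them drop, and leave the bottle, jar, can and wafer case where they stand.

Things in the scene. Friction and masses are not known exactly. Their poses are not given: they have to be found in the camera images.
- coater: small white spin coater, fixed, on the left or right half of the table, yawed up to 6 degrees: base 154x150x50 mm, on it a round aluminium bowl (outer diameter 160, inner 148; floor 53 mm, rim 100 mm above the table). Origin on the table under the bowl centre; z up, x from the front panel to the lid hinge at the back (level hinge pin along y at x +90, z 104 mm)
- bowl_floor (a point): centre of the bowl's floor, 53 mm above the table, on the spindle axis; axes as the coater's. A fixed boss, diameter 43 mm (bevelled top), rises 8 mm from the floor here, and out of it stands the spindle
- spindle_seat (a point): centre of the spindle's flat shoulder (diameter 34, 63 mm above the table, 2 mm above the boss), where the chuck's hub rests; z up. x lies along the drive pin, a crossbar 6 mm thick, 31 mm long, its top 6.7 mm above the shoulder. Post diameter 15, tapered tip 22 mm above the shoulder. Turns freely with slight friction; starts with x within 0.5 rad of the coater's x
- lid (a joint): clear round lid, diameter 164, 6 mm thick, hinged at the back of the bowl; rad: 0 closed (level on the rim), 1.8 fully open, leaning back a little; starts at 1.68 to 1.78. Damped hinge with friction: it stays where it is above about 1.2; below about 1.1 it sinks shut by itself in about 2 s. To shut it, push its back face near the top toward the coater's front; 1 to 2 N moves it
- lid_edge (a point): middle of the end of the lid's black grip tab (50 mm wide, 9 mm thick), 185 mm from the hinge; about 280 mm above the table when open. x points along the lid to the hinge; z points out of the outer face (on top when closed, at the back when open). Behind and above an open lid on the right half is the microscope (from world x 0.68 on, above z 0.49): lean the tool 20 to 30 degrees back toward the robot there
- liner: splash liner, white plastic dish: outer diameter 142, floor 4 mm thick, outer wall 14 mm high, 4 mm thick; in its middle an upstanding collar, outer diameter 54, inner 46 (open right through), top 30 mm above the underside: take it there. 0.13 to 0.2 kg. Origin centre of the underside, z out of the dish; starts face up on the rack's slope. Home: on the bowl floor, collar round the boss
- chuck: aluminium: disc diameter 64, 8 mm thick, on a hub diameter 38, 24 mm high. In the hub's underside a blind bore, diameter 18, 24 deep, and right across it along x a slot 10 wide (mouth chamfered), 9 deep. 0.11 to 0.18 kg. Origin centre of the hub's underside, z toward the disc; starts on its hub on the rack's slope. Grip its rim. Home: x along the pin, either way round; else it rides 7 mm high
- drying_rack: steel slatted rack, fixed, on the other half of the table, yawed up to 6 degrees; 236 mm wide (y), slope 156 mm long, falling 30 degrees toward its front, -x (normal -0.5, 0, 0.866). Slope's middle at x +20, z +58 mm from the origin (on the table). The liner lies at its y -45, the chuck at y +82 mm, each against two pegs 13 mm high on the low side; their x run up the slope, y along the rack's y
- ipa_bottle: bystander: brown dropper bottle, 39 mm wide, 108 mm high, origin at the centre of its foot
- wafer_case: bystander: grey flat round wafer case, 73 mm wide, 13 mm high, origin at the centre of its underside
- swab_jar: bystander: clear jar with blue lid, 54 mm wide, 70 mm high, origin at the centre of its foot
- objective_can: bystander: white can with black lid, 47 mm wide, 62 mm high, origin at the centre of its foot

How it is judged:
On the way, in this order (a step that is already met when the one before it is completed fails the run):
1. the liner lies flat on the bowl floor round the boss (z of liner in the frame of bowl_floor between -0.004 and 0.004 m and horizontal distance between liner and bowl_floor below 0.006 m and angle between liner's own z axis and vertical below 0.06 rad), for 0.2 s.
2. the chuck sits fully home on the spindle, its slot over the drive pin, with the liner still home (all of step 1 and z of chuck in the frame of spindle_seat between -0.004 and 0.003 m and horizontal distance between chuck and spindle_seat below 0.005 m and angle between chuck's own z axis and vertical below 0.08 rad), for 0.2 s.
3. the lid is closed (value of joint lid below 0.05 rad), for 0.2 s.
At the end, for the whole second after the job is handed in: Liner underside within 4 mm of the bowl floor, 6 mm of its centre, level within 0.06 rad; chuck hub within 3 mm of the spindle shoulder, 5 mm of its axis, upright within 0.08 rad; lid closed within 0.05 rad; liner and chuck at rest (under 0.03 m/s) (all of step 2 and value of joint lid below 0.05 rad and linear speed of each of chuck, liner below 0.03 m/s); the robot touches nothing.
It fails at once if a bystander (bottle, wafer case, jar or can) is pushed more than 30 mm from its place or knocked over (distance of any of ipa_bottle, wafer_case, swab_jar, objective_can from where it was at the start of the episode above 0.03 m or angle between any of ipa_bottle, wafer_case, swab_jar, objective_can's own z axis and vertical above 0.5 rad).
It fails at once if the liner or the chuck is dropped or slammed into the bowl (faster than 0.6 m/s in or just above it) ((horizontal distance between liner and bowl_floor below 0.1 m and z of liner in the frame of bowl_floor below 0.1 m and linear speed of liner above 0.6 m/s) or (horizontal distance between chuck and bowl_floor below 0.1 m and z of chuck in the frame of bowl_floor below 0.1 m and linear speed of chuck above 0.6 m/s)).
It also fails if it takes over 72 s, if anything falls off the work surface, if the arm or the gripper's body presses on something with over 40 N, if the wrist force passes 120 N, or if a joint passes its speed limit or range.

ROBOT

A 6-joint arm with a two-finger parallel gripper is mounted at the origin on a cart in front of the work surface, level with it; the furniture and walls round the work are solid. World frame = base frame: x ahead of the robot, y to its left, z up, the work surface at z = 0. Lengths are in m, angles in rad, forces in N, time in s.
With the tool pointing down it reaches from about 0.375 to 0.825 m from the base axis. Payload 5.5 kg.
Tool frame: the origin (TCP) lies at the very end of the fingers, on their centre line; the grasp point (between the pads) lies 19 mm behind it; x points along the fingers, z is the direction in which the jaws open and shut, and the axes are right-handed (so a half turn about x gives the same grasp; the last joint's range is limited). The gripper opens to 85 mm and grips with 20 to 120 N. Pads are 22 mm wide; open, the fingers measure 114 mm over their backs; the gripper's body (76 mm by 85 mm) begins 54 mm behind the grasp point. The pads swing forward as they close: fully open they stand 13 mm farther back than shut.
Start: joints at [1.332, 0.314, -0.047, 1.21, 0, 1.571], TCP at [0.142, 0.583, 0.231] pointing down, gripper open.
Joint ranges: [-2.67, 2.67], [-0.69, 1.73], [-1.03, 1.25], [-2.08, 2.16], [-1.42, 1.45], [-3.14, 3.14]. Speed limits (rad/s): [2.39, 2.39, 3.01, 3.14, 3.14, 3.14].

INTERFACE

Orientations are given as a 3x3 rotation matrix whose columns are the frame's x, y, z axes.
In Python, from bench import env gives the robot as it stands.
- The arm moves only by the tool jog_arm, never from a script. Its argument "rows" is a list of rows, each a list of 7 numbers: the finger opening in mm, from 0 to 85.4, then the shift along the world's x, y, z in mm, then the turn, a rotation vector about the world's x, y, z in units of 5 degrees (1.0 is 5 degrees). A call has 1 to 5 rows; each row shifts and turns the pose as measured when the row begins; what a row does not reach is not made up. A row lasts 1/12 s, in which the tool goes at most 41.7 mm and 7.16 degrees, less where a joint would pass 70% of its speed; a pose out of reach is approached as far as the arm can. A call with a gripper value outside its range is refused whole. The fingers move at their own pace and stop on an object; "grip_force" is the grip in N (left out, the last holds). Time passes only in rows, so rows that do not move let the fingers close. It gives the time, the measured TCP pose, the force and the opening at its end, in the units of the state.
- env.read_state(): the state, without advancing time (a new reading comes with each control period).
- env.grab_frame(name): name is "scene" or "side" or "wrist"; returns a dict with "color" (384x512x3 uint8, red, green, blue), "range_z" (384x512 float32, m along the optical axis (not along the pixel's ray), 0 where there is no reading), "fovy" (degrees; the focal length in pixels is half the picture's height over the tangent of half this angle, whatever the lens; pixels are square), "cx", "cy" (the principal point, pixels), "eye" and "attitude" of the camera in the world. Camera axes: x right, y down, z forward; pixel columns grow to the right and rows downward; lengths in m; the calibration is good to about 2 mm. A picture is of the moment at which its call begins.
- env.finish_job(): hands the job in, once; it reports no verdict.
The state is a dict: "clock": time; "qpos": joint angles; "qvel": joint speeds; "joint_efforts": joint torques, N m; "tcp_pos": TCP position; "ee_rot": TCP orientation; "ft_force": force on the tool from outside, world axes, zero at the start; "wrist_torque": the same for the moment, N m; "gripper_width": finger opening in m.
Only numpy, scipy, OpenCV 4.12 (cv2) and the standard library are available. Lean on these libraries where they do the work, as an engineer would, in place of code of your own. Each camera call takes 0.05 s, during which the arm holds its last target.

## Working session

There is one attempt and no reset: what is moved stays moved. The work goes in short steps, Python scripts to look and compute and a tool call to move; the robot and the scene stay as the last step left them, time stands still between calls to the robot, and variables do not carry over. Pictures are saved under pics/ and viewed, and the job is handed in when it is done.

Besides the shell and the picture viewer there is one more tool, called as name(argument=value, ...), one argument or row to a line, values as JSON. jog_arm: Moves the arm, as the interface text tells. Its arguments: {"type":"object","properties":{"rows":{"type":"array","items":{"type":"array","items":{"type":"number"}}},"grip_force":{"type":"number"}},"required":["rows"]}

```bash
ls; mkdir -p pics; python3 - <<'E'
from bench import env
import cv2,numpy as np
s=env.read_state();print(s)
for n in ["scene","side","wrist"]:
    f=env.grab_frame(n); np.savez(f"pics/{n}0.npz",**f)
    cv2.imwrite(f"pics/{n}0.png",f["color"][:,:,::-1]); print(n,f["fovy"],f["cx"],f["cy"],f["eye"],f["attitude"],(f["range_z"]>0).mean())
E
```

```text
pics
{'clock': 0.0, 'qpos': array([ 1.33199366e+00,  3.14223560e-01, -4.80778229e-02,  1.21015750e+00,
       -1.16995088e-05,  1.57078306e+00]), 'qvel': array([ 0.00064804, -0.0011087 ,  0.00121412, -0.00076708,  0.00039392,
       -0.00051139]), 'joint_efforts': array([ 1.18069998e-03, -5.39584136e+01,  3.39752126e+01,  1.92261947e-02,
        9.70324868e-05, -2.12829946e-06]), 'tcp_pos': array([0.1417952 , 0.58242906, 0.23043656]), 'ee_rot': array([[-3.81891723e-04, -9.71625030e-01,  2.36526224e-01],
       [-1.61813970e-03,  2.36526532e-01,  9.71623683e-01],
       [-9.99998618e-01, -1.16774300e-05, -1.66255256e-03]]), 'ft_force': array([-0.35976585,  0.24351542,  0.33895408]), 'wrist_torque': array([0.01626897, 0.03382846, 0.0421277 ]), 'gripper_width': 0.08518955834314983}
scene 45.62685893936815 249.99710746021725 196.1833605078287 [ 0.87048909 -0.74887969  1.25508192] [[ 0.79545753  0.50956315 -0.32801328]
 [ 0.60580396 -0.65454353  0.45229895]
 [ 0.01577591 -0.55849634 -0.82935695]] 0.9963328043619791
side 44.61698069961056 255.3504641565604 193.93945153204382 [ 1.28789802 -0.65232177  1.53340647] [[ 0.52694579  0.69815653 -0.48467061]
 [ 0.84985495 -0.42704237  0.30883875]
 [ 0.00864291 -0.574641   -0.81835996]] 0.9952290852864584
wrist 68.2475370297017 260.763159684916 194.21248876950636 [0.07138794 0.59996349 0.37355334] [[ 0.23661889  0.93079804  0.27861533]
 [ 0.97160066 -0.22611648 -0.06973876]
 [-0.00191318  0.28720435 -0.95786742]] 0.9960072835286459
```

View pics/scene0.png

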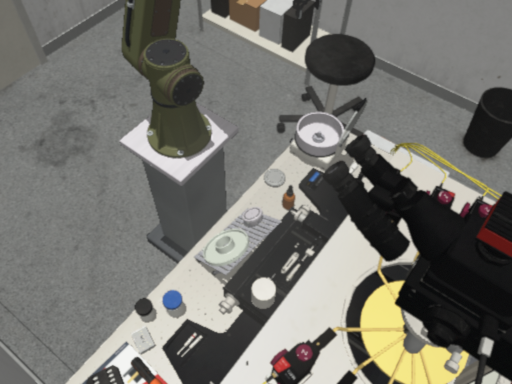

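View pics/side0.png

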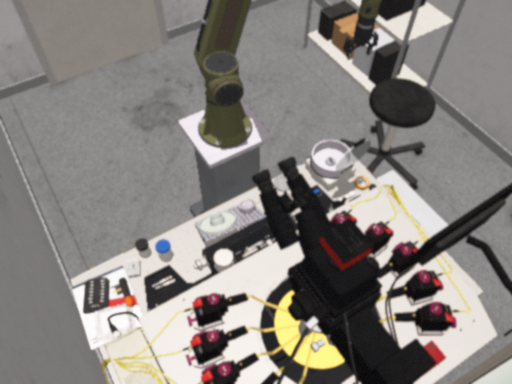

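View pics/wrist0.png

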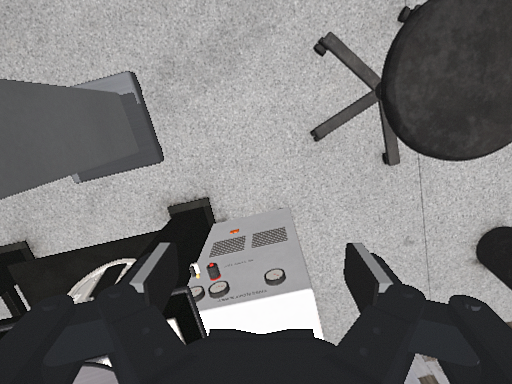

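The scene view shows the coater bowl at about (320,133) and the rack with the liner collar at (226,241) and the chuck at (252,215). The blue jar is at (172,300), the can at (144,306), the bottle at (288,197) and the wafer case at (274,177). Next I'll measure from depth.

```bash
cat > h.py <<'E'
import numpy as np,cv2
from bench import env
def grab(n,tag):
    f=env.grab_frame(n); np.savez(f"pics/{n}{tag}.npz",**f)
    cv2.imwrite(f"pics/{n}{tag}.png",f["color"][:,:,::-1]); return f
def load(n,tag): return dict(np.load(f"pics/{n}{tag}.npz"))
def foc(f): return 192/np.tan(np.radians(float(f["fovy"]))/2)
def cloud(f):
    z=f["range_z"];v,u=np.mgrid[:384,:512];F=foc(f)
    p=np.stack([(u-f["cx"])/F*z,(v-f["cy"])/F*z,z],-1)
    return p@f["attitude"].T+f["eye"]
def ray(f,u,v):
    d=np.array([(u-f["cx"])/foc(f),(v-f["cy"])/foc(f),1.]); return f["attitude"]@d
def onplane(f,u,v,z):
    d=ray(f,u,v); return f["eye"]+d*(z-f["eye"][2])/d[2]
def proj(f,p):
    c=(np.asarray(p)-f["eye"])@f["attitude"]; return np.array([c[...,0]/c[...,2]*foc(f)+f["cx"],c[...,1]/c[...,2]*foc(f)+f["cy"]]).T
def fitcirc(p):
    A=np.c_[2*p[:,:2],np.ones(len(p))];b=(p[:,:2]**2).sum(1);s=np.linalg.lstsq(A,b,rcond=None)[0]
    return s[0],s[1],np.sqrt(s[2]+s[0]**2+s[1]**2)
E
python3 - <<'E'
from h import *
f=load("scene","0");P=cloud(f)
for n,(u,v) in dict(bowl=(320,133),collar=(226,241),chuck=(252,215),jar=(172,300),can=(144,306),bot=(288,197),waf=(274,177),rim1=(298,140)).items(): print(n,P[v,u].round(3))
# crops
c=cv2.resize(f["color"][90:290,170:390],None,fx=3.5,fy=3,interpolation=cv2.INTER_CUBIC)
cv2.imwrite("pics/crop0.png",cv2.resize(f["color"][90:290,170:390],None,fx=3,fy=3,interpolation=cv2.INTER_CUBIC)[:,:,::-1])
E
```

```text
bowl [0.436 0.25  0.077]
collar [ 0.439 -0.269  0.062]
chuck [ 0.455 -0.163  0.088]
jar [ 0.439 -0.501  0.065]
can [ 0.87  -0.749  1.255]
bot [ 0.494 -0.026  0.06 ]
waf [0.394 0.043 0.009]
rim1 [0.395 0.175 0.079]
```

View pics/crop0.png

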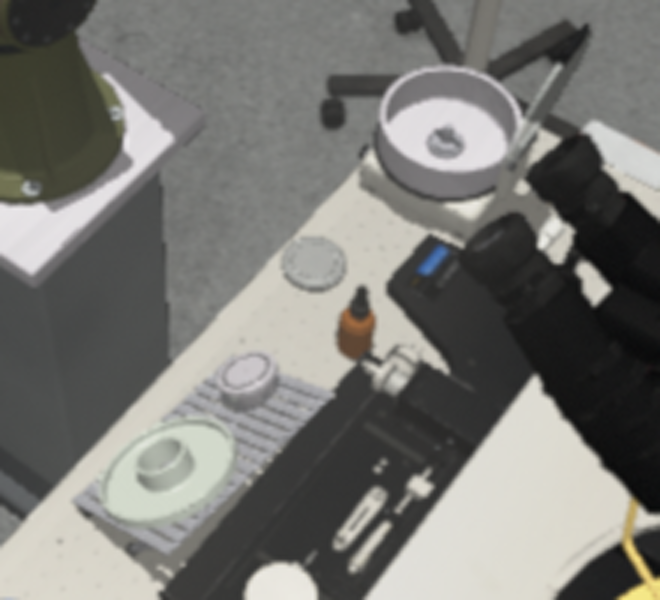

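jog_arm(
  rows=[
    [85, 24, -30, 11, 0, 0, 0.3],
    [85, 24, -30, 11, 0, 0, 0.3],
    [85, 24, -30, 11, 0, 0, 0.3],
    [85, 24, -30, 11, 0, 0, 0.3],
    [85, 24, -30, 11, 0, 0, 0.3],
  ],
)

```text
clock: 0.57
tcp_pos: [0.2593, 0.43, 0.281]
ee_rot: [[-0.005, -0.996, 0.09], [-0.008, 0.09, 0.996], [-1.0, 0.004, -0.009]]
ft_force: [0.7, -0.3, 0.5]
gripper_width: 0.0847
```

jog_arm(
  rows=[
    [85, 24, -30, 11, 0, 0, 0.3],
    [85, 24, -30, 11, 0, 0, 0.3],
    [85, 24, -30, 11, 0, 0, 0.3],
    [85, 24, -30, 11, 0, 0, 0.3],
    [85, 24, -30, 11, 0, 0, 0.3],
  ],
)

```text
clock: 0.98
tcp_pos: [0.382, 0.2713, 0.3378]
ee_rot: [[-0.004, -0.999, -0.05], [-0.01, -0.05, 0.999], [-1.0, 0.004, -0.01]]
ft_force: [0.8, 0.8, -0.0]
gripper_width: 0.0849
```

```bash
python3 - <<'E'
from h import *
f=grab("wrist","1");print(f["eye"],f["attitude"]);print(env.read_state()["tcp_pos"])
E
```

```text
[0.31003296 0.26904796 0.48114742] [[-0.0500255   0.95773215  0.28327827]
 [ 0.99869671  0.05084154  0.00447519]
 [-0.01011628  0.28313295 -0.95902732]]
[0.38659343 0.26653268 0.34003002]
```

View pics/wrist1.png

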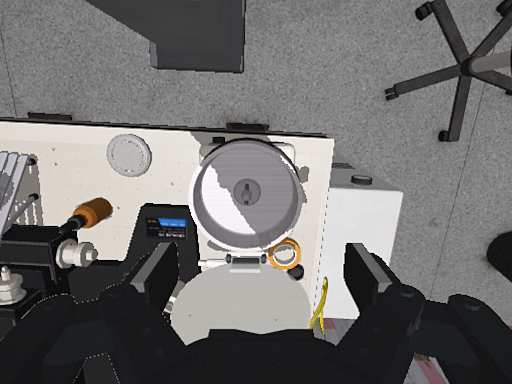

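The wrist view shows the bowl rim centred near (246,193) with the spindle in it. The lid is open below the bowl, at about (240,310). I'll zoom in for the spindle pin and fit the rim.

```bash
python3 - <<'E'
from h import *
f=load("wrist","1");P=cloud(f)
cv2.imwrite("pics/sp1.png",cv2.resize(f["color"][162:222,216:276],None,fx=10,fy=10,interpolation=cv2.INTER_CUBIC)[:,:,::-1])
v,u=np.mgrid[:384,:512]
near=np.hypot(u-246,v-195)<75
m=near&(abs(P[...,2]-.100)<.004)
q=P[m]
for i in range(5):
    cx,cy,r=fitcirc(q); d=abs(np.hypot(q[:,0]-cx,q[:,1]-cy)-.077); q=q[d<.008]
print("rim",cx,cy,r,len(q),np.median(q[:,2]))
for lo,hi in [(.047,.057),(.058,.0625),(.0627,.067),(.067,.075),(.075,.09)]:
    m=near&(P[...,2]>lo)&(P[...,2]<hi)&(np.hypot(P[...,0]-cx,P[...,1]-cy)<(.072 if lo<.05 else .03)); 
    print(lo,m.sum(),P[m].mean(0) if m.any() else 0)
# hinge
for uu,vv in [(228,258),(264,258),(246,258),(240,300),(235,210)]: print(P[vv,uu])
# circle of rim by color edge
E
```

```text
rim 0.4334640208957584 0.24870158882340915 0.07721644543987506 1810 0.1003680332106443
0.047 5692 [0.43255016 0.24837009 0.05361027]
0.058 191 [0.42916679 0.24864717 0.0604859 ]
0.0627 223 [0.43188054 0.24903465 0.06385831]
0.067 45 [0.43029341 0.24885209 0.06986818]
0.075 80 [0.43111963 0.24884074 0.08236171]
[0.52047205 0.22753239 0.10832565]
[0.51684614 0.28039068 0.10954251]
[0.51856439 0.25403023 0.10909686]
[0.53025133 0.25205699 0.18984918]
[0.4650849  0.23110067 0.05291432]
```

View pics/sp1.png

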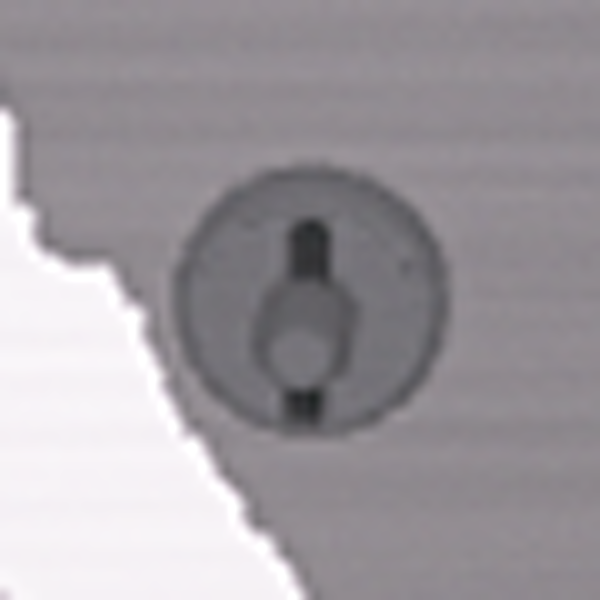

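```bash
python3 - <<'E'
from h import *
f=load("wrist","1")
g=cv2.resize(cv2.cvtColor(f["color"][162:222,216:276],cv2.COLOR_RGB2GRAY),None,fx=10,fy=10,interpolation=cv2.INTER_CUBIC)
m=(g<80).astype(np.uint8);n,l,st,ce=cv2.connectedComponentsWithStats(m)
pts=[]
for i in range(1,n):
    if st[i,4]>300:
        u=216+(ce[i,0]+.5)/10-.5;v=162+(ce[i,1]+.5)/10-.5
        p=onplane(f,u,v,.0697);print(st[i],u,v,p);pts.append(p)
ys,xs=np.nonzero(m[200:440,260:360]);
uu=216+(xs+260.5)/10-.5;vv=162+(ys+200.5)/10-.5
q=np.array([onplane(f,a,b,.0697) for a,b in zip(uu,vv)])[:,:2]
ev=np.linalg.svd(q-q.mean(0),full_matrices=False)[2][0];print(np.degrees(np.arctan2(ev[1],ev[0])),q.mean(0))
# boss circle
for a,b in [((173+448)/2,(160+435)/2)]:
    print("boss",onplane(f,216+a/10-.5,162+b/10-.5,.060))
print(np.degrees(np.arctan2(pts[-1][1]-pts[0][1],pts[-1][0]-pts[0][0])))
print("yaw hinge")
g=f["range_z"]
E
```

```text
[ 290  219   40   67 2296] 246.54494773519164 186.77121080139372 [0.42105009 0.24903805 0.0697    ]
[ 285  387   39   38 1226] 246.00424143556282 202.04796084828712 [0.4452259  0.24907788 0.0697    ]
0.17276727107318385 [0.42946934 0.24905207]
boss [0.43082733 0.24883081 0.06      ]
0.09438361155805718
yaw hinge
```

jog_arm(
  rows=[
    [85, 3, -39, 0, 0, 0, 0],
    [85, 3, -39, 0, 0, 0, 0],
    [85, 3, -39, 0, 0, 0, 0],
    [85, 3, -39, 0, 0, 0, 0],
    [85, 3, -39, 0, 0, 0, 0],
  ],
)

```text
clock: 1.45
tcp_pos: [0.4028, 0.0724, 0.3395]
ee_rot: [[0.004, -0.999, -0.048], [-0.01, -0.048, 0.999], [-1.0, -0.003, -0.01]]
ft_force: [1.0, -0.1, 0.2]
gripper_width: 0.085
```

jog_arm(
  rows=[
    [85, 3, -39, 0, 0, 0, 0],
    [85, 3, -39, 0, 0, 0, 0],
    [85, 3, -39, 0, 0, 0, 0],
    [85, 3, -39, 0, 0, 0, 0],
    [85, 3, -39, 0, 0, 0, 0],
  ],
)

```text
clock: 1.87
tcp_pos: [0.4155, -0.131, 0.3393]
ee_rot: [[0.005, -0.999, -0.048], [-0.01, -0.048, 0.999], [-1.0, -0.005, -0.01]]
ft_force: [0.9, 0.0, 0.4]
gripper_width: 0.0853
```

jog_arm(
  rows=[
    [85, 0, -39, 0, 0, 0, 0],
    [85, 0, -20, 0, 0, 0, 0],
    [85, 0, 0, 0, 0, 0, 0],
  ],
)

```text
clock: 2.12
tcp_pos: [0.4146, -0.1987, 0.3381]
ee_rot: [[0.004, -0.999, -0.04], [-0.012, -0.04, 0.999], [-1.0, -0.004, -0.012]]
ft_force: [-0.1, 0.8, -0.6]
gripper_width: 0.0853
```

```bash
python3 - <<'E'
from h import *
f=grab("wrist","2");print(f["eye"],f["attitude"]);s=env.read_state();print(s["tcp_pos"],s["qpos"],s["ee_rot"])
E
```

```text
[ 0.34148234 -0.19995421  0.48089873] [[-3.94737588e-02  9.55863564e-01  2.91147160e-01]
 [ 9.99147274e-01  4.12882148e-02 -8.86207365e-05]
 [-1.21056558e-02  2.90895393e-01 -9.56678276e-01]]
[ 0.41447889 -0.19731574  0.3381241 ] [-0.43863406  0.01532054 -0.16202909  1.38513031 -0.00787512 -0.47881122] [[ 0.00418422 -0.99918647 -0.040111  ]
 [-0.01066138 -0.04015364  0.99913664]
 [-0.99993441 -0.00375297 -0.01082071]]
```

View pics/wrist2.png

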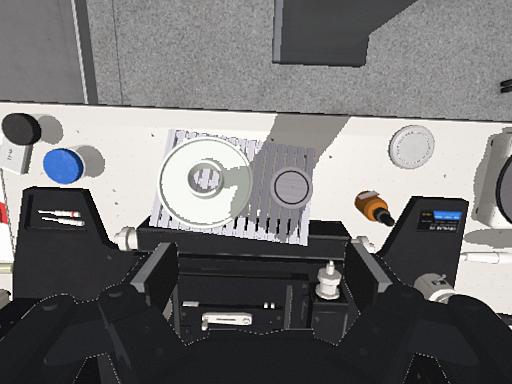

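The wrist view shows the liner centred near (206,181) and the chuck at (291,187) on the rack. The bottle at (373,207) is clear of both. I'll fit planes and circles from depth.

```bash
python3 - <<'E'
from h import *
f=load("wrist","2");P=cloud(f)
v,u=np.mgrid[:384,:512]
def plane(q):
    c=q.mean(0);n=np.linalg.svd(q-c,full_matrices=False)[2][2]; n*=np.sign(n[2]); return c,n
for name,(a,b),r in [("chuck",(291,187),12)]:
    q=P[np.hypot(u-a,v-b)<r].reshape(-1,3);c,n=plane(q);print(name,c,n)
    near=np.hypot(u-a,v-b)<32
    m=near&(abs((P-c)@n)<.002); l,st,ce=cv2.connectedComponentsWithStats(m.astype(np.uint8))[1:]
    k=l==l[b,a]; print(k.sum(),st[l[b,a]]); q=P[k]
    c,n=plane(q); print("centroid",c,"n",n)
    # outer contour circle in-plane
    ct=max(cv2.findContours(k.astype(np.uint8),0,cv2.CHAIN_APPROX_NONE)[0],key=len)[:,0]
    E=P[ct[:,1],ct[:,0]];e1=np.cross([0,1,0],n);e1/=np.linalg.norm(e1);e2=np.cross(n,e1)
    x,y,rr=fitcirc(np.c_[(E-c)@e1,(E-c)@e2]);print("circ centre",c+x*e1+y*e2,rr)
# slope plane normal for liner: dish floor points annulus
C=np.array([206,178])
for lo,hi in [(22,38)]:
    k=(np.hypot(u-206,v-182)>lo)&(np.hypot(u-206,v-182)<hi)
    q=P[k]; c,n=plane(q)
    for _ in range(6):
        d=(q-c)@n; q=q[abs(d)<.003]; c,n=plane(q)
    print("dish",c,n,len(q))
h=(P-c)@n
e1=np.cross([0,1,0],n);e1/=np.linalg.norm(e1);e2=np.cross(n,e1)
near=np.hypot(u-206,v-178)<30
k=near&(h>.022)&(h<.030); q=P[k]
X=np.c_[(q-c)@e1,(q-c)@e2]; x,y,r=fitcirc(X);o=c+x*e1+y*e2+26*.001*n
d=np.hypot(X[:,0]-x,X[:,1]-y);print("collar",k.sum(),o,r,d.min(),d.max(),np.median(h[k]))
near=np.hypot(u-206,v-182)<60
k=near&(h>.007)&(h<.013); q=P[k]; X=np.c_[(q-c)@e1,(q-c)@e2]
for _ in range(6):
    x,y,r=fitcirc(X); d=np.hypot(X[:,0]-x,X[:,1]-y); X=X[abs(d-r)<.006]
print("wall",len(X),c+x*e1+y*e2-.004*n,r)
print("rack yaw from n",np.degrees(np.arctan2(n[1],n[0]))-180)
# surroundings
for uu,vv in [(250,232),(250,245),(325,225),(170,245),(300,215),(330,260)]: print((uu,vv),P[vv,uu].round(3))
E
```

```text
chuck [ 0.44849005 -0.15694711  0.08740278] [ 0.71736316 -0.69482948  0.0510107 ]
180 [270 162  46  47 180]
centroid [ 0.45357507 -0.15309528  0.06836923] n [ 0.71782536 -0.69453154  0.04850456]
circ centre [ 0.4653088  -0.14338385  0.03377711] 0.057873743165029204
dish [ 0.4486823  -0.2883319   0.06127164] [-0.5360664   0.02021063  0.84393385] 438
collar 336 [ 0.44011951 -0.28343168  0.08652331] 0.024913757402700864 0.022397449869699812 0.027967202088943436 0.025160716820708928
wall 638 [ 0.4555887  -0.28446919  0.06082637] 0.06856986313216334
rack yaw from n -2.159126929780541
(250, 232) [ 0.519 -0.214  0.093]
(250, 245) [ 0.548 -0.214  0.078]
(325, 225) [ 0.527 -0.089  0.034]
(170, 245) [ 0.406 -0.242  0.359]
(300, 215) [ 0.502 -0.136  0.059]
(330, 260) [ 0.546 -0.097  0.118]
```

```bash
python3 - <<'E'
from h import *
f=load("wrist","2");P=cloud(f)
print(P[180:196:3,282:302:3].round(3)[...,2])
print(P[187,280:302:4].round(3))
cv2.imwrite("pics/rk2.png",cv2.resize(f["color"][115:255,140:330],None,fx=4,fy=4,interpolation=cv2.INTER_CUBIC)[:,:,::-1])
E
```

```text
[[0.083 0.081 0.082 0.083 0.081 0.082 0.081]
 [0.084 0.085 0.084 0.084 0.083 0.082 0.082]
 [0.087 0.087 0.086 0.084 0.085 0.086 0.084]
 [0.088 0.089 0.088 0.088 0.088 0.089 0.088]
 [0.091 0.091 0.09  0.091 0.09  0.089 0.088]
 [0.093 0.094 0.092 0.093 0.093 0.091 0.09 ]]
[[ 0.449 -0.173  0.089]
 [ 0.449 -0.167  0.087]
 [ 0.449 -0.161  0.088]
 [ 0.45  -0.155  0.082]
 [ 0.449 -0.149  0.085]
 [ 0.448 -0.144  0.086]]
```

View pics/rk2.png

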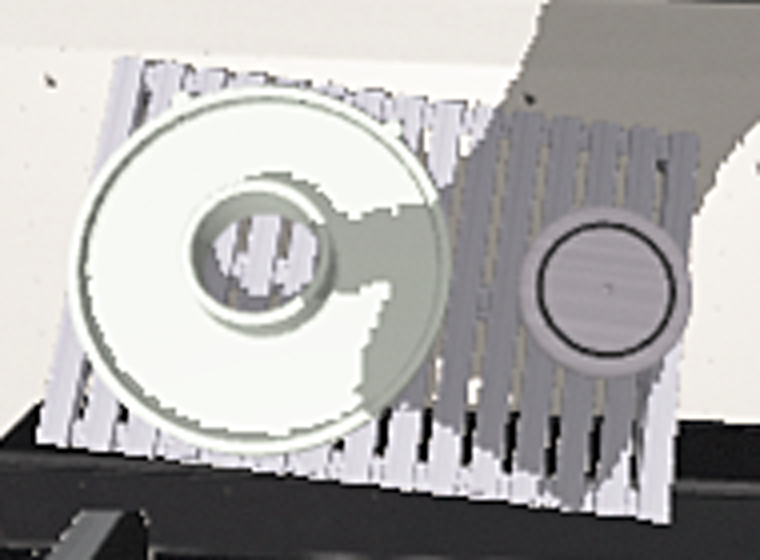

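```bash
python3 - <<'E'
from h import *
f=load("wrist","2")
px=lambda a,b:(140+(a+.5)/4-.5,115+(b+.5)/4-.5)
A=onplane(f,*px(40,440),.097);B=onplane(f,*px(668,520),.097);C=onplane(f,*px(125,57),.019);D=onplane(f,*px(697,133),.019)
for p,q in((A,B),(C,D)): d=q-p;print(np.linalg.norm(d),np.degrees(np.arctan2(-d[0],d[1])))
for p,q in((C,A),(D,B)): d=q-p;print(np.linalg.norm(d),np.degrees(np.arctan2(d[1],d[0])))
m=(A+B+C+D)/4;print("mid",m)
for yaw in(-5,-4,-6):
    t=np.radians(yaw);n=np.array([-.5*np.cos(t),-.5*np.sin(t),.866]);ex=np.array([np.cos(t),np.sin(t),0]);ey=np.array([-np.sin(t),np.cos(t),0]);es=.866*ex+.5*np.array([0,0,1])
    def hit(u,v,h,p0):
        d=ray(f,u,v);return f["eye"]+d*((p0+h*n-f["eye"])@n)/(d@n)
    p=hit(*px(607,288),.032,m);und=p-.032*n
    l=hit(*px(259,256),.030,m);ul=l-.03*n
    print(yaw,"chuck top",p,"und",und,(und-m)@ey,(und-m)@es,"liner",l,ul,(ul-m)@ey,(ul-m)@es)
E
```

```text
0.2341681095359887 -5.367485378721749
0.23165320355379632 -5.145253394818289
0.1547370934033255 -5.883111331557626
0.15551462337717212 -4.807891107575038
mid [ 0.4563189  -0.23874586  0.058     ]
-5 chuck top [ 0.44827251 -0.1563214   0.08617416] und [ 0.46421163 -0.1577159   0.05846216] 0.08140952153547877 0.0009242890280068754 liner [ 0.44167579 -0.2817668   0.08638308] [ 0.45661871 -0.28307413  0.06040308] -0.04413345669196007 0.004805944955083845
-4 chuck top [ 0.44807945 -0.15640029  0.0868878 ] und [ 0.46404047 -0.15751639  0.0591758 ] 0.08157023038835826 0.0023514911438612634 liner [ 0.44177339 -0.2818465   0.08599875] [ 0.45673685 -0.28289284  0.06001875] -0.04401028521938559 0.004037322462360626
-6 chuck top [ 0.44846541 -0.15624259  0.08546119] und [ 0.46437776 -0.15791505  0.05774919] 0.08123039766962246 -0.0005016066942141141 liner [ 0.44157808 -0.28168701  0.08676782] [ 0.4564959  -0.28325494  0.06078782] -0.04424674704190027 0.00557539176165998
```

```bash
cat >> h.py <<'E'
from scipy.spatial.transform import Rotation as Ro
def Rt(yaw,tilt=0):  # tool x down tilted, z=ey
    b=np.array([[0,-1,0],[0,0,1],[-1,0,0.]])
    return (Ro.from_euler('z',yaw,degrees=True)*Ro.from_euler('y',-tilt,degrees=True)*Ro.from_matrix(b)).as_matrix()
def delta(p,R):
    s=env.read_state(); d=(np.array(p)-s["tcp_pos"])*1000; w=Ro.from_matrix(R@s["ee_rot"].T).as_rotvec(degrees=True)/5
    print("clk %.2f d"%s["clock"],d.round(1),"w",w.round(2),"F",s["ft_force"].round(1),"T",s["wrist_torque"].round(2),"w%.4f"%s["gripper_width"],"q",s["qpos"].round(2))
E
python3 - <<'E'
from h import *
R=Rt(-5.3,30);print(R)
delta([.4032,-.2786,.1532],R)
E
```

```text
[[ 4.97862349e-01 -8.62322884e-01  9.23705874e-02]
 [-4.61852937e-02  7.99952753e-02  9.95724698e-01]
 [-8.66025404e-01 -5.00000000e-01  5.55111512e-17]]
clk 2.17 d [ -11.3  -81.3 -184.9] w [-0.03 -5.96 -1.45] F [ 0.4 -0.5  0.7] T [-0.06  0.01  0.  ] w0.0849 q [-0.44  0.02 -0.16  1.39 -0.01 -0.48]
```

jog_arm(
  rows=[
    [85, -2, -14, -31, 0, -1, -0.24],
    [85, -2, -14, -31, 0, -1, -0.24],
    [85, -2, -14, -31, 0, -1, -0.24],
    [85, -2, -14, -31, 0, -1, -0.24],
    [85, -2, -14, -31, 0, -1, -0.24],
  ],
)

```text
clock: 2.58
tcp_pos: [0.4143, -0.2649, 0.1878]
ee_rot: [[0.451, -0.89, 0.062], [-0.037, 0.05, 0.998], [-0.892, -0.453, -0.01]]
ft_force: [-0.4, -0.6, -1.5]
gripper_width: 0.0849
```

jog_arm(
  rows=[
    [85, -2, -14, -31, 0, -1, -0.24],
    [85, 0, 0, 0, 0, 0, 0],
  ],
)

```text
clock: 2.75
tcp_pos: [0.4039, -0.2702, 0.1452]
ee_rot: [[0.522, -0.849, 0.085], [-0.04, 0.076, 0.996], [-0.852, -0.524, 0.006]]
ft_force: [-3.4, 2.6, -4.4]
gripper_width: 0.0849
```

```bash
python3 - <<'E'
from h import *
delta([.4032,-.2786,.1532],Rt(-5.3,30)); delta([.453,-.2832,.0666],Rt(-5.3,30))
f=grab("wrist","3")
E
```

```text
clk 2.75 d [-0.7 -8.4  8. ] w [-0.04  0.32 -0.08] F [-3.4  2.6 -4.4] T [0.24 0.85 0.1 ] w0.0849 q [-0.84 -0.15 -0.92  0.39  0.37 -0.67]
clk 2.75 d [ 49.1 -13.  -78.6] w [-0.04  0.32 -0.08] F [-3.4  2.6 -4.4] T [0.24 0.85 0.1 ] w0.0849 q [-0.84 -0.15 -0.92  0.39  0.37 -0.67]
```

View pics/wrist3.png

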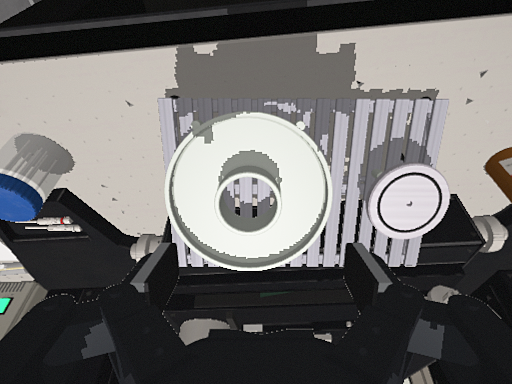

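```bash
python3 - <<'E'
from h import *
f=load("wrist","3");P=cloud(f)
n=-Rt(-5.3,30)[:,0];ey=Rt(-5.3,30)[:,2];es=np.cross(ey,n)
def hit(u,v,h,p0):
    d=ray(f,u,v);return f["eye"]+d*((p0+h*n-f["eye"])@n)/(d@n)
L=np.array([.4565,-.2835,.0605])
h=(P-L)@n;v,u=np.mgrid[:384,:512]
for lo,hi,rad in [(.026,.034,40),(.011,.018,90),(.002,.007,75)]:
    k=(np.hypot(u-248,v-195)<rad)&(h>lo)&(h<hi);q=P[k]-L;X=np.c_[q@es,q@ey]
    x,y,r=fitcirc(X)
    print(k.sum(),np.median(h[k]),x,y,r)
    if lo>.02: print("collar und",L+x*es+y*ey)
    if lo<.004:
        A=np.c_[X,np.ones(len(X))];print(np.linalg.lstsq(A,q@n,rcond=None)[0])
C=np.array([.4643,-.1578,.058]);h=(P-C)@n
k=(np.hypot(u-408,v-200)<45)&(h>.027)&(h<.036);q=P[k]-C;x,y,r=fitcirc(np.c_[q@es,q@ey]);print("chuck",k.sum(),np.median(h[k]),q.mean(0),(q@es).mean(),(q@ey).mean(),hit(409,203,.032,C)-.032*n)
E
```

```text
1089 0.030132767320247885 -0.002596102252969022 -0.0014579818518839103 0.0248342652911758
collar und [ 0.45412665 -0.28474407  0.05920195]
3152 0.01425976026098772 -0.003203558924583265 -0.0015138036946647686 0.06577948737200379
13181 0.004508931280202737 0.0008514064753680405 -0.0017723654005514246 0.051391258850874
[ 0.0014799  -0.00087574  0.00452734]
chuck 4985 0.03259938660217533 [-0.01769801 -0.00033527  0.02736563] -0.0015517591507462098 -0.0019686072654062623 [ 0.46462215 -0.15783427  0.05818702]
```

jog_arm(
  rows=[
    [85, 1, -10, 1, 0, 0.3, -0.1],
    [85, 9, -1, -16, 0, 0, 0],
    [85, 9, -1, -16, 0, 0, 0],
    [85, 9, -1, -16, 0, 0, 0],
    [85, 0, 0, 0, 0, 0, 0],
  ],
)

```text
clock: 3.22
tcp_pos: [0.4474, -0.2864, 0.1159]
ee_rot: [[0.506, -0.858, 0.084], [-0.046, 0.07, 0.996], [-0.861, -0.508, -0.004]]
ft_force: [-0.8, 0.4, 0.8]
gripper_width: 0.0849
```

```bash
python3 - <<'E'
from h import *
delta([.4515,-.2842,.0659],Rt(-5.3,30))
f=grab("wrist","4")
E
```

```text
clk 3.22 d [  4.1   2.2 -50. ] w [ 0.05  0.1  -0.1 ] F [-0.8  0.4  0.8] T [0.12 0.57 0.01] w0.0849 q [-0.77 -0.02 -0.88  0.28  0.33 -0.62]
```

View pics/wrist4.png

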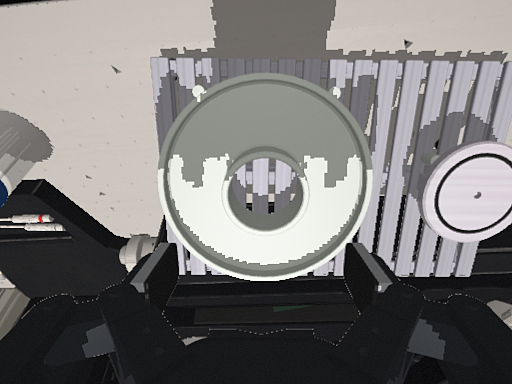

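jog_arm(
  rows=[
    [85, -9, 2, -5, 0, 0.1, -0.1],
    [85, -9, 2, -6, 0, 0, 0],
    [85, 0, 0, 0, 0, 0, 0],
  ],
)

```text
clock: 3.52
tcp_pos: [0.4332, -0.2833, 0.1121]
ee_rot: [[0.502, -0.86, 0.087], [-0.052, 0.071, 0.996], [-0.863, -0.505, -0.009]]
ft_force: [0.2, -0.2, 0.2]
gripper_width: 0.085
```

```bash
python3 - <<'E'
from h import *
delta([.4515,-.2842,.0659],Rt(-5.3,30))
E
```

```text
clk 3.52 d [ 18.3  -0.9 -46.2] w [ 0.11  0.06 -0.06] F [ 0.2 -0.2  0.2] T [ 0.02  0.51 -0.01] w0.0850 q [-0.78 -0.04 -0.91  0.28  0.32 -0.63]
```

jog_arm(
  rows=[
    [85, -4, 1, -6, 0.1, 0.1, 0],
    [85, 4, 0, -10, 0, 0, 0],
    [85, 5, 0, -10, 0, 0, 0],
    [85, 0, 0, 0, 0, 0, 0],
  ],
)

```text
clock: 3.85
tcp_pos: [0.437, -0.2834, 0.0882]
ee_rot: [[0.496, -0.864, 0.09], [-0.047, 0.076, 0.996], [-0.867, -0.498, -0.003]]
ft_force: [-0.5, 1.0, -0.2]
gripper_width: 0.0853
```

```bash
python3 - <<'E'
from h import *
delta([.4515,-.2842,.0659],Rt(-5.3,30))
E
```

```text
clk 3.85 d [ 14.5  -0.8 -22.3] w [ 0.03 -0.02 -0.03] F [-0.5  1.  -0.2] T [ 0.05  0.51 -0.02] w0.0853 q [-0.78  0.01 -0.92  0.22  0.32 -0.62]
```

jog_arm(
  rows=[
    [85, 5, 0, -8, 0, 0, 0],
    [85, 5, 0, -8, 0, 0, 0],
    [85, 4, 0, -7, 0, 0, 0],
    [85, 0, 0, 0, 0, 0, 0],
  ],
)

```text
clock: 4.18
tcp_pos: [0.4498, -0.2843, 0.0655]
ee_rot: [[0.495, -0.864, 0.092], [-0.048, 0.079, 0.996], [-0.867, -0.498, -0.003]]
ft_force: [0.2, -0.3, -0.2]
gripper_width: 0.0852
```

```bash
python3 - <<'E'
from h import *
delta([.4515,-.2842,.0659],Rt(-5.3,30))
f=grab("wrist","5")
E
```

```text
clk 4.18 d [1.7 0.1 0.4] w [ 0.03 -0.03 -0.  ] F [ 0.2 -0.3 -0.2] T [0.09 0.48 0.02] w0.0852 q [-0.75  0.07 -0.93  0.14  0.31 -0.59]
```

View pics/wrist5.png

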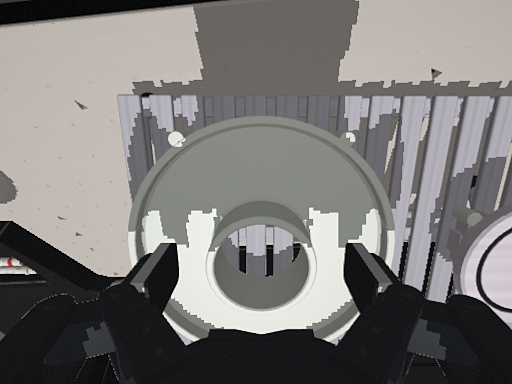

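The collar (about 208–316 px across) is centred between the jaws, so I'll close.

jog_arm(
  rows=[
    [40, 1, 0, 0, 0, 0, 0],
    [40, 0, 0, 0, 0, 0, 0],
    [40, 0, 0, 0, 0, 0, 0],
    [40, 0, 0, 0, 0, 0, 0],
    [40, 0, 0, 0, 0, 0, 0],
  ],
  grip_force=50,
)

```text
clock: 4.65
tcp_pos: [0.45, -0.2843, 0.0677]
ee_rot: [[0.496, -0.864, 0.093], [-0.048, 0.079, 0.996], [-0.867, -0.498, -0.002]]
ft_force: [0.7, 0.3, -2.1]
gripper_width: 0.053
```

jog_arm(
  rows=[
    [40, 0, 0, 0, 0, 0, 0],
    [40, 0, 0, 0, 0, 0, 0],
  ],
)

```text
clock: 4.82
tcp_pos: [0.4498, -0.2842, 0.0679]
ee_rot: [[0.496, -0.863, 0.093], [-0.048, 0.079, 0.996], [-0.867, -0.498, -0.002]]
ft_force: [0.5, 1.1, -2.0]
gripper_width: 0.0529
```

```bash
python3 - <<'E'
from h import *
delta([.4515,-.2842,.0659],Rt(-5.3,30))
f=grab("wrist","6")
E
```

```text
clk 4.82 d [ 1.7  0.  -2. ] w [ 0.02 -0.03  0.  ] F [ 0.5  1.1 -2. ] T [0.05 0.57 0.05] w0.0529 q [-0.75  0.06 -0.93  0.15  0.31 -0.59]
```

View pics/wrist6.png

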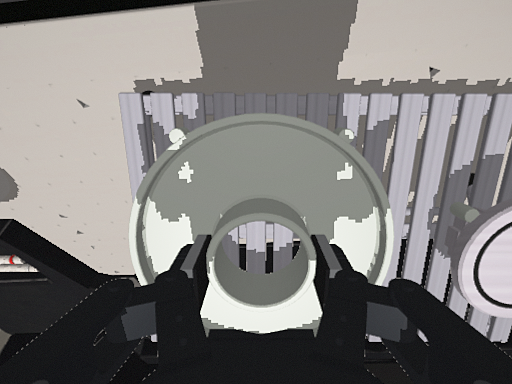

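jog_arm(
  rows=[
    [40, -4, 0, 8, 0, 0, 0],
    [40, -6, 0, 14, 0, 0, 0],
    [40, -6, 0, 20, 0, 0, 0],
    [40, 0, 0, 25, 0, 0, 0],
    [40, 0, 0, 25, 0, 0, 0],
  ],
)

```text
clock: 5.28
tcp_pos: [0.4278, -0.2797, 0.1545]
ee_rot: [[0.485, -0.87, 0.093], [-0.04, 0.084, 0.996], [-0.874, -0.486, 0.006]]
ft_force: [-1.2, -0.4, -2.1]
gripper_width: 0.053
```

```bash
python3 - <<'E'
from h import *
delta([.40,-.25,.25],Rt(4,0))
f=grab("wrist","7")
E
```

```text
clk 5.28 d [-27.8  29.7  95.5] w [0.   5.83 1.85] F [-1.2 -0.4 -2.1] T [ 0.03  0.69 -0.03] w0.0530 q [-0.78 -0.1  -0.83  0.44  0.32 -0.62]
```

View pics/wrist7.png

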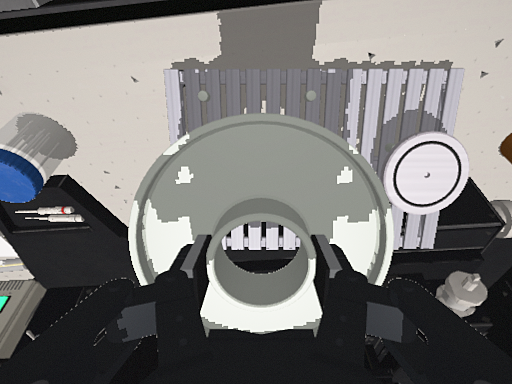

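The liner is lifted with the rack empty under it. I'll measure its pose relative to the tool.

```bash
cat > lt.py <<'E'
from h import *
import sys
def liner_in_tool(tag):
    f=load("wrist",tag);P=cloud(f);s=env.read_state();T=s["tcp_pos"];R=s["ee_rot"]
    Q=(P-T)@R  # tool coords
    v,u=np.mgrid[:384,:512]
    k=(v>130)&(v<215)&(abs(u-262)<90)&(np.hypot(Q[...,1],Q[...,2])<.066)&(abs(Q[...,0])<.03)&(np.hypot(Q[...,1],Q[...,2])>.036)
    q=Q[k]
    for _ in range(8):
        A=np.c_[q[:,1:],np.ones(len(q))];c=np.linalg.lstsq(A,q[:,0],rcond=None)[0];r=q[:,0]-A@c;q=q[abs(r)<max(.0015,1.5*np.std(r)) if _<4 else abs(r)<.0015]
    print("dish floor x=a*y+b*z+c",c.round(4),len(q))
    h=-(Q[...,0]-(Q[...,1]*c[0]+Q[...,2]*c[1]+c[2]))
    for lo,hi,r0,r1,vm in [(.0075,.0115,.06,.078,330),(.024,.028,.018,.032,330)]:
        k=(h>lo)&(h<hi)&(np.hypot(Q[...,1],Q[...,2])<r1)&(np.hypot(Q[...,1],Q[...,2])>r0)&(v<300)
        X=Q[k][:,1:]
        for _ in range(4): x,y,r=fitcirc(X);d=np.hypot(X[:,0]-x,X[:,1]-y);X=X[abs(d-r)<.003]
        print("circ y,z,r",round(x,4),round(y,4),round(r,4),len(X))
    return f
liner_in_tool(sys.argv[1])
E
python3 lt.py 7
```

```text
dish floor x=a*y+b*z+c [-0.0073 -0.0034  0.0081] 10423
circ y,z,r 0.0057 0.0016 0.0683 4394
circ y,z,r 0.0056 0.0016 0.0249 2117
```

jog_arm(
  rows=[
    [40, 0, 0, 30, 0, 0.5, 0.1],
    [40, 0, 25, 25, 0, 1, 0.15],
    [40, 0, 36, 12, 0, 1, 0.15],
    [40, 0, 38, 8, 0, 1, 0.15],
    [40, 0, 38, 8, 0, 1, 0.15],
  ],
)

```text
clock: 5.75
tcp_pos: [0.4218, -0.1448, 0.2438]
ee_rot: [[0.105, -0.993, 0.044], [-0.034, 0.04, 0.999], [-0.994, -0.107, -0.03]]
ft_force: [3.4, -0.2, -2.4]
gripper_width: 0.0531
```

jog_arm(
  rows=[
    [40, 0, 40, 3, 0, 1, 0.15],
    [40, 0, 40, 0, 0, 0.2, 0.1],
    [40, 0, 40, 0, 0, 0, 0],
    [40, 0, 40, 0, 0, 0, 0],
    [40, 0, 40, 0, 0, 0, 0],
  ],
)

```text
clock: 6.17
tcp_pos: [0.4269, 0.0631, 0.2503]
ee_rot: [[0.001, -1.0, 0.017], [-0.037, 0.017, 0.999], [-0.999, -0.002, -0.037]]
ft_force: [1.6, -0.4, -1.3]
gripper_width: 0.0527
```

```bash
python3 - <<'E'
from h import *
delta([.43,.245,.22],Rt(0,0))
E
```

```text
clk 6.17 d [  3.1 181.9 -30.3] w [0.43 0.01 0.19] F [ 1.6 -0.4 -1.3] T [ 0.03 -0.12  0.01] w0.0527 q [ 0.18 -0.01 -0.38  1.2  -0.04  0.19]
```

jog_arm(
  rows=[
    [40, 0, 38, 0, 0.1, 0, 0],
    [40, 0, 38, -5, 0.1, 0, 0],
    [40, 0, 38, -10, 0.1, 0, 0.1],
    [40, 0, 30, -5, 0.1, 0, 0.1],
    [40, 0, 8, 0, 0, 0, 0],
  ],
)

```text
clock: 6.58
tcp_pos: [0.4263, 0.2297, 0.2285]
ee_rot: [[0.004, -1.0, -0.009], [0.003, -0.009, 1.0], [-1.0, -0.004, 0.003]]
ft_force: [-0.4, -0.3, -1.0]
gripper_width: 0.0527
```

jog_arm(
  rows=[
    [40, 0, 0, 0, 0, 0, 0],
    [40, 0, 0, 0, 0, 0, 0],
  ],
)

```text
clock: 6.75
tcp_pos: [0.4257, 0.2317, 0.2273]
ee_rot: [[0.002, -1.0, -0.014], [0.002, -0.014, 1.0], [-1.0, -0.002, 0.002]]
ft_force: [-0.0, -0.5, -0.9]
gripper_width: 0.0531
```

```bash
python3 - <<'E'
from h import *
delta([.43,.245,.22],Rt(0,0))
f=grab("wrist","8")
E
python3 lt.py 8
```

```text
clk 6.75 d [ 4.3 13.3 -7.3] w [-0.03  0.03 -0.16] F [-0.  -0.5 -0.9] T [-0.01 -0.   -0.04] w0.0531 q [ 0.5   0.1  -0.33  1.15  0.    0.48]
dish floor x=a*y+b*z+c [ 0.0005 -0.0002  0.0044] 10853
circ y,z,r 0.0007 0.0002 0.0683 4378
circ y,z,r 0.0008 0.0002 0.0248 2204
```

View pics/wrist8.png

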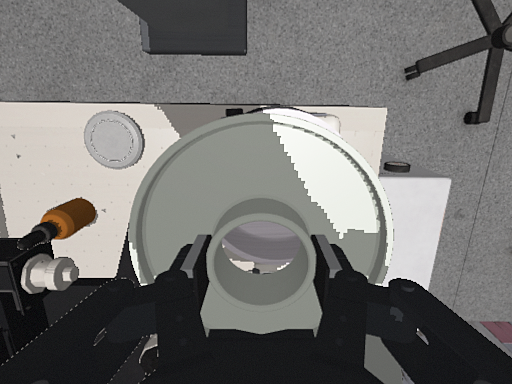

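```bash
python3 - <<'E'
from h import *
for n,t in [("scene","0"),("side","0"),("wrist","8")]:
    f=load(n,t);P=cloud(f)
    k=(abs(P[...,2]-.100)<.004)&(abs(np.hypot(P[...,0]-.4325,P[...,1]-.2487)-.077)<.008)
    if n=="wrist":
        v,u=np.mgrid[:384,:512]
    q=P[k]
    for _ in range(3): 
        cx,cy,r=fitcirc(q);q=q[abs(np.hypot(q[:,0]-cx,q[:,1]-cy)-r)<.004]
    print(n,len(q),cx,cy,r,q[:,2].mean())
s=env.read_state();f=load("wrist","8");print((f["eye"]-s["tcp_pos"])@s["ee_rot"])
E
```

```text
scene 156 0.43272171876722404 0.2451251794015676 0.07745868294844865 0.09870755707972097
side 90 0.4332132188623602 0.25025997990922444 0.07737409605224557 0.1002635894824923
wrist 988 0.43236153237849473 0.24918235410298412 0.07720401140316754 0.10023823238669517
[-0.14292928  0.07259772  0.000344  ]
```

jog_arm(
  rows=[
    [40, 4, 9, -10, 0, 0, -0.15],
    [40, 3, 7, -22, 0, 0, 0],
    [40, 1, 2, -25, 0, 0, 0],
    [40, 0, 0, -25, 0, 0, 0],
    [40, 0, 0, -3, 0, 0, 0],
  ],
)

```text
clock: 7.22
tcp_pos: [0.4387, 0.2465, 0.141]
ee_rot: [[0.01, -1.0, 0.014], [0.005, 0.014, 1.0], [-1.0, -0.01, 0.005]]
ft_force: [-1.0, -0.8, -1.7]
gripper_width: 0.0527
```

```bash
python3 - <<'E'
from h import *
delta([.4333,.2488,.0614],Rt(0,0))
E
```

```text
clk 7.22 d [ -5.4   2.3 -79.6] w [-0.06  0.12  0.16] F [-1.  -0.8 -1.7] T [-0.05  0.12 -0.03] w0.0527 q [ 0.51  0.18 -0.43  0.95 -0.    0.53]
```

jog_arm(
  rows=[
    [40, -4, 2, -4, 0, 0.1, 0.1],
    [40, -2, 1, -8, 0, 0, 0],
    [40, -1, 0, -8, 0, 0, 0],
    [40, 0, 0, 0, 0, 0, 0],
  ],
)

```text
clock: 7.55
tcp_pos: [0.4322, 0.2477, 0.1202]
ee_rot: [[0.0, -1.0, 0.01], [0.005, 0.01, 1.0], [-1.0, -0.0, 0.005]]
ft_force: [-0.3, -1.1, -2.6]
gripper_width: 0.0526
```

```bash
python3 - <<'E'
from h import *
delta([.4333,.2488,.0614],Rt(0,0))
f=grab("wrist","9");f=grab("scene","9")
E
python3 lt.py 9
```

```text
clk 7.55 d [  1.1   1.1 -58.8] w [-0.05  0.    0.12] F [-0.3 -1.1 -2.6] T [ 0.02  0.02 -0.02] w0.0526 q [ 0.52  0.2  -0.46  0.91  0.    0.53]
dish floor x=a*y+b*z+c [-0.0001  0.001   0.0055] 10840
circ y,z,r 0.0015 -0.0008 0.0683 4379
circ y,z,r 0.0016 -0.0007 0.0248 2180
```

View pics/wrist9.png

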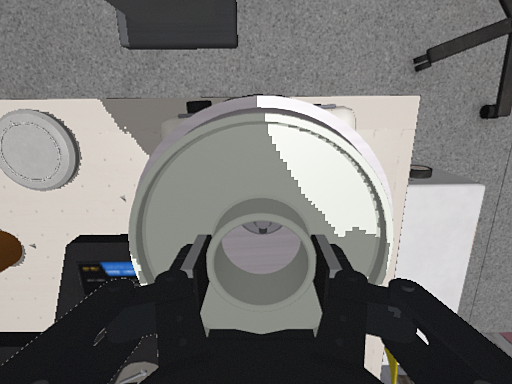

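jog_arm(
  rows=[
    [40, 1, 1, -6, 0, 0, 0.1],
    [40, 0, 0, -7, 0, 0, 0],
    [40, 0, 0, -7, 0, 0, 0],
    [40, 0, 0, 0, 0, 0, 0],
  ],
)

```text
clock: 7.98
tcp_pos: [0.4368, 0.2509, 0.103]
ee_rot: [[0.008, -1.0, 0.0], [0.009, 0.0, 1.0], [-1.0, -0.008, 0.009]]
ft_force: [-0.9, -1.5, 3.7]
gripper_width: 0.0529
```

```bash
python3 - <<'E'
from h import *
delta([.4335,.249,.0614],Rt(0,0))
f=grab("wrist","10")
E
```

```text
clk 7.98 d [ -3.3  -1.9 -41.6] w [-0.1   0.09  0.  ] F [-0.9 -1.5  3.7] T [-0.27 -0.13 -0.03] w0.0529 q [ 0.52  0.22 -0.48  0.86  0.    0.52]
```

View pics/wrist10.png

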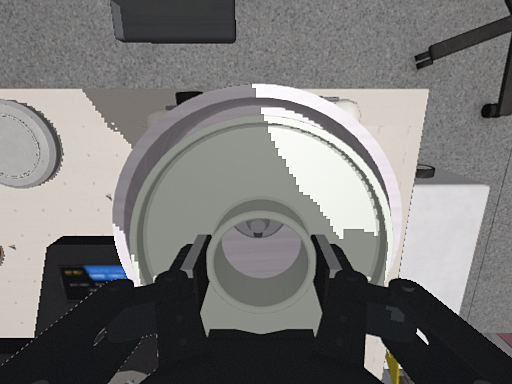

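jog_arm(
  rows=[
    [40, -2, -1, 2, -0.1, 0.1, 0],
    [40, -1, -1, 0, 0, 0, 0],
    [40, 0, 0, 0, 0, 0, 0],
  ],
)

```text
clock: 8.28
tcp_pos: [0.4341, 0.249, 0.106]
ee_rot: [[-0.001, -1.0, 0.0], [-0.0, 0.0, 1.0], [-1.0, 0.001, -0.0]]
ft_force: [0.1, 0.7, -1.8]
gripper_width: 0.0527
```

```bash
python3 - <<'E'
from h import *
delta([.4335,.249,.0614],Rt(0,0))
f=grab("wrist","11")
E
python3 lt.py 11
```

```text
clk 8.28 d [ -0.6  -0.  -44.6] w [ 0.   -0.01  0.  ] F [ 0.1  0.7 -1.8] T [-0.07  0.01 -0.03] w0.0527 q [ 0.52  0.22 -0.47  0.88  0.    0.52]
dish floor x=a*y+b*z+c [ 0.0213 -0.0033  0.0042] 10811
circ y,z,r 0.0005 -0.0003 0.0683 4357
circ y,z,r 0.0009 -0.0003 0.0249 2151
```

View pics/wrist11.png

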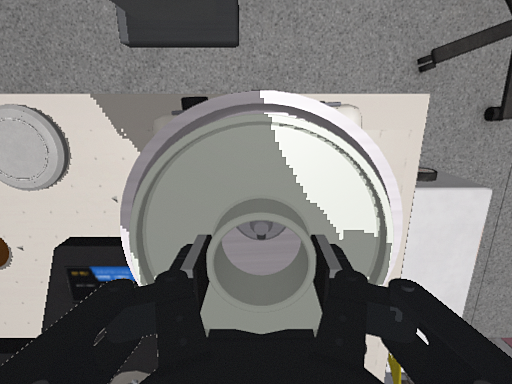

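```bash
python3 - <<'E'
from h import *
f=load("wrist","11");P=cloud(f);v,u=np.mgrid[:384,:512]
k=(abs(P[...,2]-.100)<.003)&(abs(np.hypot(P[...,0]-.4325,P[...,1]-.249)-.077)<.008)&(v<250)
q=P[k]; 
for _ in range(3):
    cx,cy,r=fitcirc(q);q=q[abs(np.hypot(q[:,0]-cx,q[:,1]-cy)-r)<.004]
print(len(q),cx,cy,r)
E
```

```text
6026 0.43307453075852387 0.24890743007020594 0.07727348876410405
```

jog_arm(
  rows=[
    [40, -1, 0, -6, 0, 0, 0],
    [40, -1, 0, -6, 0, 0, 0],
    [40, 0, 0, 0, 0, 0, 0],
  ],
)

```text
clock: 8.58
tcp_pos: [0.4317, 0.2491, 0.0927]
ee_rot: [[-0.001, -1.0, 0.0], [-0.0, 0.0, 1.0], [-1.0, 0.001, -0.0]]
ft_force: [-0.1, 0.6, -1.7]
gripper_width: 0.0528
```

```bash
python3 - <<'E'
from h import *
delta([.4335,.249,.0614],Rt(0,0))
E
```

```text
clk 8.58 d [  1.8  -0.1 -31.3] w [ 0.   -0.01  0.  ] F [-0.1  0.6 -1.7] T [ 0.    0.06 -0.02] w0.0528 q [ 0.52  0.23 -0.49  0.85  0.    0.52]
```

jog_arm(
  rows=[
    [40, 2, 0, -4, 0, 0, 0],
    [40, 0, 0, -6, 0, 0, 0],
    [40, 0, 0, 0, 0, 0, 0],
  ],
)

```text
clock: 8.83
tcp_pos: [0.433, 0.2487, 0.0808]
ee_rot: [[-0.002, -1.0, -0.0], [-0.001, -0.0, 1.0], [-1.0, 0.002, -0.001]]
ft_force: [-0.2, -0.1, -2.2]
gripper_width: 0.0528
```

```bash
python3 - <<'E'
from h import *
delta([.4337,.249,.0614],Rt(0,0))
E
```

```text
clk 8.83 d [  0.7   0.3 -19.4] w [ 0.01 -0.03 -0.  ] F [-0.2 -0.1 -2.2] T [ 0.03  0.06 -0.02] w0.0528 q [ 0.52  0.24 -0.51  0.82  0.    0.52]
```

jog_arm(
  rows=[
    [40, 1, 0, -4, 0, 0, 0],
    [40, 0, 0, -5, 0, 0, 0],
    [40, 0, 0, 0, 0, 0, 0],
  ],
)

```text
clock: 9.08
tcp_pos: [0.434, 0.2485, 0.0704]
ee_rot: [[-0.003, -1.0, 0.0], [-0.001, 0.0, 1.0], [-1.0, 0.003, -0.001]]
ft_force: [-0.2, 0.2, -2.6]
gripper_width: 0.0528
```

```bash
python3 - <<'E'
from h import *
delta([.4337,.249,.0614],Rt(0,0))
f=grab("wrist","12")
E
python3 lt.py 12
```

```text
clk 9.08 d [-0.3  0.5 -9. ] w [ 0.01 -0.03  0.  ] F [-0.2  0.2 -2.6] T [-0.08  0.01  0.03] w0.0528 q [ 0.52  0.26 -0.52  0.8   0.    0.52]
dish floor x=a*y+b*z+c [ 0.0215 -0.0034  0.0046] 10786
circ y,z,r 0.0002 -0.0002 0.0687 4060
circ y,z,r 0.001 -0.0003 0.0248 2182
```

View pics/wrist12.png

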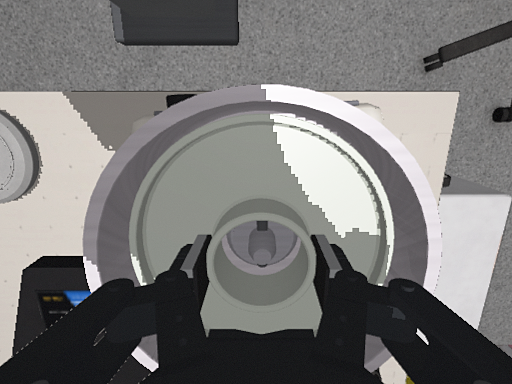

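jog_arm(
  rows=[
    [40, 0, 0, -4, 0, 0, 0],
    [40, 0, 0, 0, 0, 0, 0],
  ],
)

```text
clock: 9.3
tcp_pos: [0.4343, 0.2487, 0.0666]
ee_rot: [[-0.002, -1.0, 0.0], [-0.001, 0.0, 1.0], [-1.0, 0.002, -0.001]]
ft_force: [-0.2, -0.1, -2.1]
gripper_width: 0.0525
```

jog_arm(
  rows=[
    [40, 0, 0, -3, 0, 0, 0],
    [40, 0, 0, 0, 0, 0, 0],
  ],
)

```text
clock: 9.47
tcp_pos: [0.4339, 0.2488, 0.0634]
ee_rot: [[-0.003, -1.0, 0.0], [-0.001, 0.0, 1.0], [-1.0, 0.003, -0.001]]
ft_force: [-0.6, 0.1, -1.8]
gripper_width: 0.0531
```

```bash
python3 - <<'E'
from h import *
delta([.4337,.249,.0614],Rt(0,0))
f=grab("wrist","13")
E
python3 lt.py 13
```

```text
clk 9.47 d [-0.2  0.2 -2. ] w [ 0.01 -0.04  0.  ] F [-0.6  0.1 -1.8] T [-0.05  0.19  0.02] w0.0531 q [ 0.52  0.27 -0.52  0.78  0.    0.52]
dish floor x=a*y+b*z+c [ 0.0205 -0.0035  0.0044] 10767
circ y,z,r 0.0001 -0.0001 0.0687 4048
circ y,z,r 0.001 -0.0003 0.0248 2156
```

No real contact yet, and the underside is at about 55 mm. Two more small steps.

jog_arm(
  rows=[
    [40, 0, 0, -2, 0, 0, 0],
    [40, 0, 0, 0, 0, 0, 0],
  ],
)

```text
clock: 9.68
tcp_pos: [0.4342, 0.249, 0.0619]
ee_rot: [[-0.002, -1.0, -0.0], [-0.0, -0.0, 1.0], [-1.0, 0.002, -0.0]]
ft_force: [-0.6, -1.0, -0.8]
gripper_width: 0.053
```

jog_arm(
  rows=[
    [40, 0, 0, -1.5, 0, 0, 0],
    [40, 0, 0, 0, 0, 0, 0],
  ],
)

```text
clock: 9.85
tcp_pos: [0.4343, 0.249, 0.062]
ee_rot: [[-0.002, -1.0, -0.0], [-0.0, -0.0, 1.0], [-1.0, 0.002, -0.0]]
ft_force: [-2.3, -0.5, -1.4]
gripper_width: 0.0526
```

```bash
python3 - <<'E'
from h import *
delta([.4337,.249,.0614],Rt(0,0))
f=grab("wrist","14")
E
python3 lt.py 14
```

```text
clk 9.85 d [-0.6 -0.  -0.6] w [ 0.   -0.02 -0.  ] F [-2.3 -0.5 -1.4] T [-0.09  0.42 -0.02] w0.0526 q [ 0.52  0.27 -0.52  0.78  0.    0.52]
dish floor x=a*y+b*z+c [ 0.0053 -0.0027  0.0041] 10833
circ y,z,r 0.0002 -0.0002 0.0687 4019
circ y,z,r 0.0008 -0.0002 0.0249 2172
```

View pics/wrist14.png

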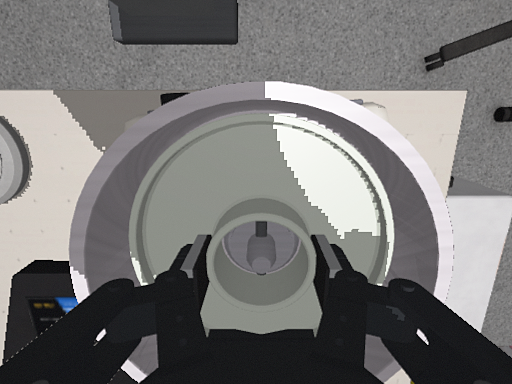

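The tilt is gone, so the liner lies flat on the floor. Releasing.

jog_arm(
  rows=[
    [65, 0, 0, 0, 0, 0, 0],
    [85, 0, 0, 0, 0, 0, 0],
    [85, 0, 0, 0, 0, 0, 0],
    [85, 0, 0, 0, 0, 0, 0],
  ],
)

```text
clock: 10.23
tcp_pos: [0.4361, 0.2498, 0.0625]
ee_rot: [[0.001, -1.0, -0.0], [0.001, -0.0, 1.0], [-1.0, -0.001, 0.001]]
ft_force: [1.0, 0.0, -1.0]
gripper_width: 0.0851
```

jog_arm(
  rows=[
    [85, 0, 0, 12, 0, 0, 0],
    [85, 0, 0, 25, 0, 0, 0],
    [85, 0, 0, 35, 0, 0, 0],
    [85, 0, 0, 35, 0, 0, 0],
    [85, 0, 0, 35, 0, 0, 0],
  ],
)

```text
clock: 10.65
tcp_pos: [0.4301, 0.2461, 0.201]
ee_rot: [[-0.012, -1.0, 0.0], [-0.007, 0.0, 1.0], [-1.0, 0.012, -0.007]]
ft_force: [0.7, -0.4, -0.7]
gripper_width: 0.0852
```

```bash
python3 - <<'E'
from h import *
delta([.4,-.15,.25],Rt(-5.3,30))
f=grab("wrist","15")
P=cloud(f);v,u=np.mgrid[:384,:512];r=np.hypot(P[...,0]-.433,P[...,1]-.249)
k=(abs(P[...,2]-.100)<.003)&(abs(r-.077)<.008);cx,cy,rr=fitcirc(P[k]);print("rim",cx,cy,rr)
k=(r>.034)&(r<.062)&(abs(P[...,2]-.057)<.008);q=P[k];A=np.c_[q[:,:2]-[.433,.249],np.ones(len(q))];print("dish",np.linalg.lstsq(A,q[:,2],rcond=None)[0],k.sum())
k=(abs(P[...,2]-.083)<.003)&(abs(r-.025)<.006);print("collar",fitcirc(P[k]),k.sum(),np.median(P[k][:,2]))
E
```

```text
clk 10.65 d [ -30.1 -396.1   49. ] w [-0.21 -6.14 -1.01] F [ 0.7 -0.4 -0.7] T [ 0.03 -0.07 -0.02] w0.0852 q [ 0.52  0.15 -0.33  1.11  0.    0.52]
rim 0.4333075662877532 0.2488056108766909 0.07717832284349165
dish [ 0.00026392 -0.00038534  0.05751449] 7344
collar (np.float64(0.4339934501265841), np.float64(0.2487468713308805), np.float64(0.024922093079562384)) 718 0.08323827466612763
```

View pics/wrist15.png

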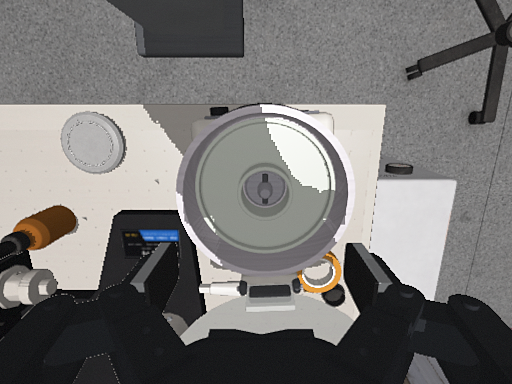

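jog_arm(
  rows=[
    [85, 0, -30, 25, 0, 0, 0],
    [85, 0, -39, 10, 0, 0, 0],
    [85, -1, -40, 5, 0, 0, 0],
    [85, -1, -40, 0, 0, 0, 0],
    [85, -1, -40, 0, 0, -0.5, -0.1],
  ],
)

```text
clock: 11.12
tcp_pos: [0.4362, 0.0625, 0.2535]
ee_rot: [[0.054, -0.999, -0.005], [0.004, -0.004, 1.0], [-0.999, -0.055, 0.004]]
ft_force: [1.2, -0.4, 1.0]
gripper_width: 0.0851
```

jog_arm(
  rows=[
    [85, -3, -38, -3, 0, -1, -0.2],
    [85, -3, -38, -3, 0, -1.1, -0.2],
    [85, -3, -38, -3, 0, -1.1, -0.2],
    [85, -3, -36, -5, 0, -1.1, -0.2],
    [85, -3, -34, -12, 0, -1, -0.1],
  ],
)

```text
clock: 11.53
tcp_pos: [0.4274, -0.1297, 0.234]
ee_rot: [[0.52, -0.851, 0.071], [-0.028, 0.066, 0.997], [-0.854, -0.52, 0.011]]
ft_force: [0.8, -1.3, -0.6]
gripper_width: 0.085
```

```bash
python3 - <<'E'
from h import *
delta([.4195,-.156,.133],Rt(-5.3,30))
E
```

```text
clk 11.53 d [  -7.9  -26.3 -101. ] w [-0.1   0.28 -0.24] F [ 0.8 -1.3 -0.6] T [0.   0.49 0.02] w0.0850 q [-0.44 -0.42 -0.88  0.6   0.2  -0.31]
```

jog_arm(
  rows=[
    [85, -2, -12, -25, -0.1, 0.2, -0.2],
    [85, -3, -9, -25, 0, 0.1, 0],
    [85, -3, -4, -25, 0, 0, 0],
    [85, 0, 0, -10, 0, 0, 0],
    [85, 0, 0, 0, 0, 0, 0],
  ],
)

```text
clock: 11.95
tcp_pos: [0.4125, -0.1688, 0.1471]
ee_rot: [[0.504, -0.855, 0.117], [-0.067, 0.097, 0.993], [-0.861, -0.509, -0.008]]
ft_force: [-3.3, 1.9, -1.4]
gripper_width: 0.0847
```

jog_arm(
  rows=[
    [85, 0, 0, 0, 0, 0, 0],
    [85, 0, 0, 0, 0, 0, 0],
  ],
)

```text
clock: 12.12
tcp_pos: [0.4122, -0.1691, 0.147]
ee_rot: [[0.503, -0.856, 0.118], [-0.066, 0.098, 0.993], [-0.862, -0.507, -0.007]]
ft_force: [-0.2, 0.2, 0.2]
gripper_width: 0.0853
```

```bash
python3 - <<'E'
from h import *
delta([.4195,-.156,.133],Rt(-5.3,30))
delta([.4593,-.1596,.0633],Rt(-5.3,30))
f=grab("wrist","16");P=cloud(f)
s=env.read_state();print((f["eye"]-s["tcp_pos"])@s["ee_rot"])
E
```

```text
clk 12.12 d [  7.3  13.1 -14. ] w [0.1  0.09 0.3 ] F [-0.2  0.2  0.2] T [0.11 0.45 0.03] w0.0853 q [-0.54 -0.31 -1.02  0.36  0.2  -0.37]
clk 12.12 d [ 47.1   9.5 -83.7] w [0.1  0.09 0.3 ] F [-0.2  0.2  0.2] T [0.11 0.45 0.03] w0.0853 q [-0.54 -0.31 -1.02  0.36  0.2  -0.37]
[-1.42612663e-01  7.24795046e-02 -6.06173988e-05]
```

View pics/wrist16.png

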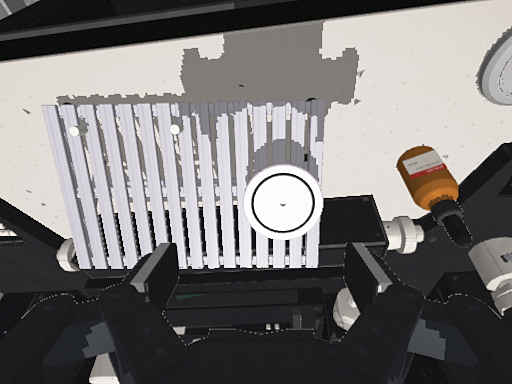

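```bash
python3 - <<'E'
from h import *
f=load("wrist","16");P=cloud(f)
R=Rt(-5.3,30);n=-R[:,0];ey=R[:,2];es=-R[:,1]
C=np.array([.4628,-.1599,.0572]);h=(P-C)@n;v,u=np.mgrid[:384,:512]
k=(np.hypot(u-283,v-202)<45)&(h>.029)&(h<.036)
l=cv2.connectedComponents(k.astype(np.uint8))[1];k=l==l[210,270]
ct=max(cv2.findContours(k.astype(np.uint8),0,cv2.CHAIN_APPROX_NONE)[0],key=len)[:,0]
(a,b),ax,an=cv2.fitEllipse(ct);print("ellipse",a,b,ax)
# plane fit
q=P[k]-C;A=np.c_[q@es,q@ey,np.ones(len(q))];print(np.linalg.lstsq(A,q@n,rcond=None)[0],k.sum())
def hit(u,v,h): d=ray(f,u,v);return f["eye"]+d*((C+h*n-f["eye"])@n)/(d@n)
for w in [(a,b),(283.,204.5)]:
    p=hit(*w,.032);print(p,p-.032*n)
e=np.array([hit(x,y,.032) for x,y in ct]);x,y,r=fitcirc(np.c_[(e-C)@es,(e-C)@ey]);print("circ",x,y,r,C+x*es+y*ey)
# slat yaw & slope check skip
E
```

```text
ellipse 282.24273681640625 201.44061279296875 (75.76718139648438, 79.7482681274414)
[-0.00222476 -0.00128987  0.03267313] 4837
[ 0.44728073 -0.15658723  0.085052  ] [ 0.46321233 -0.15806516  0.05733919]
[ 0.44955108 -0.15618594  0.08633578] [ 0.46548267 -0.15766387  0.05862297]
circ 0.0015959147647441596 0.001758735124295485 0.031577421429766786 [ 0.46433865 -0.15827645  0.05799796]
```

jog_arm(
  rows=[
    [85, 4, 8, -4, 0.1, 0.1, 0.3],
    [85, 6, 6, -11, 0, 0, 0],
    [85, 8, -1, -14, 0, 0, 0],
    [85, 8, -1, -14, 0, 0, 0],
    [85, 0, 0, 0, 0, 0, 0],
  ],
)

```text
clock: 12.58
tcp_pos: [0.4478, -0.1569, 0.1123]
ee_rot: [[0.494, -0.866, 0.079], [-0.037, 0.07, 0.997], [-0.869, -0.495, 0.003]]
ft_force: [-1.3, 0.6, -0.6]
gripper_width: 0.0851
```

```bash
cat > al.py <<'E'
from h import *
import sys
def along(p,R):
    delta(p,R);s=env.read_state();d=(np.array(p)-s["tcp_pos"])*1000;a=d@R[:,0];print("along",a.round(1),"perp",(d-a*R[:,0]).round(1))
E
python3 -c "
from al import *
along([.460,-.1579,.0641],Rt(-5.3,30))"
```

```text
clk 12.58 d [ 12.2  -1.  -48.2] w [-0.04 -0.06 -0.15] F [-1.3  0.6 -0.6] T [ 0.07  0.49 -0.01] w0.0851 q [-0.47 -0.18 -1.02  0.24  0.19 -0.34]
along 47.9 perp [-11.6   1.2  -6.7]
```

jog_arm(
  rows=[
    [85, -6, 1, -4, 0, 0, -0.1],
    [85, -5, 0, -4, 0, 0, 0],
    [85, 0, 0, 0, 0, 0, 0],
  ],
)

```text
clock: 12.83
tcp_pos: [0.441, -0.1569, 0.1095]
ee_rot: [[0.484, -0.871, 0.082], [-0.033, 0.075, 0.997], [-0.874, -0.485, 0.007]]
ft_force: [-0.1, -0.1, -0.3]
gripper_width: 0.0849
```

```bash

python3 -c "
from al import *
along([.460,-.1579,.0641],Rt(-5.3,30))"
```

```text
clk 12.83 d [ 19.   -1.  -45.4] w [-0.1  -0.19 -0.12] F [-0.1 -0.1 -0.3] T [0.05 0.48 0.02] w0.0849 q [-0.48 -0.18 -1.02  0.26  0.19 -0.35]
along 48.8 perp [-5.3  1.3 -3.1]
```

jog_arm(
  rows=[
    [85, 0, 0, -9, 0, 0, -0.1],
    [85, 2, 0, -9, 0, 0, 0],
    [85, 3, 0, -6, 0, 0, 0],
    [85, 0, 0, 0, 0, 0, 0],
  ],
)

```text
clock: 13.17
tcp_pos: [0.4525, -0.1614, 0.0916]
ee_rot: [[0.478, -0.874, 0.091], [-0.035, 0.084, 0.996], [-0.878, -0.479, 0.009]]
ft_force: [0.8, 0.6, -0.2]
gripper_width: 0.085
```

```bash

python3 -c "
from al import *
along([.460,-.1579,.0641],Rt(-5.3,30))"
```

```text
clk 13.17 d [  7.5   3.5 -27.5] w [-0.13 -0.26 -0.02] F [ 0.8  0.6 -0.2] T [0.08 0.47 0.01] w0.0850 q [-0.47 -0.12 -1.02  0.2   0.19 -0.33]
along 27.3 perp [-6.2  4.8 -3.8]
```

jog_arm(
  rows=[
    [85, -3, 2, -2, 0, 0.4, 0],
    [85, -3, 2, -2, -0.1, 0.4, 0],
    [85, 0, 0, 0, 0, 0, 0],
  ],
)

```text
clock: 13.42
tcp_pos: [0.4455, -0.1574, 0.0857]
ee_rot: [[0.411, -0.907, 0.092], [-0.043, 0.082, 0.996], [-0.911, -0.413, -0.005]]
ft_force: [0.0, -0.2, 0.3]
gripper_width: 0.085
```

```bash

python3 -c "
from al import *
along([.460,-.1579,.0641],Rt(-5.3,25))"
```

```text
clk 13.42 d [ 14.5  -0.5 -21.6] w [ 0.05 -0.12 -0.  ] F [ 0.  -0.2  0.3] T [ 0.01  0.39 -0.01] w0.0850 q [-0.43 -0.09 -0.98  0.28  0.13 -0.31]
along 25.7 perp [3.7 0.5 1.7]
```

jog_arm(
  rows=[
    [85, 4, 0, -7, 0, 0, 0],
    [85, 4, 0, -7, 0, 0, 0],
    [85, 4, 0, -7, 0, 0, 0],
    [85, 0, 0, 0, 0, 0, 0],
  ],
)

```text
clock: 13.75
tcp_pos: [0.4597, -0.1577, 0.0635]
ee_rot: [[0.416, -0.905, 0.091], [-0.043, 0.081, 0.996], [-0.909, -0.418, -0.005]]
ft_force: [0.2, -0.7, 0.2]
gripper_width: 0.0851
```

```bash

python3 -c "
from al import *
along([.4582,-.1577,.0631],Rt(-5.3,25))
grab('wrist','17')"
```

```text
clk 13.75 d [-1.5 -0.  -0.4] w [ 0.05 -0.07 -0.01] F [ 0.2 -0.7  0.2] T [0.03 0.47 0.05] w0.0851 q [-0.42 -0.03 -0.99  0.19  0.13 -0.3 ]
along -0.3 perp [-1.4 -0.1 -0.6]
```

View pics/wrist17.png

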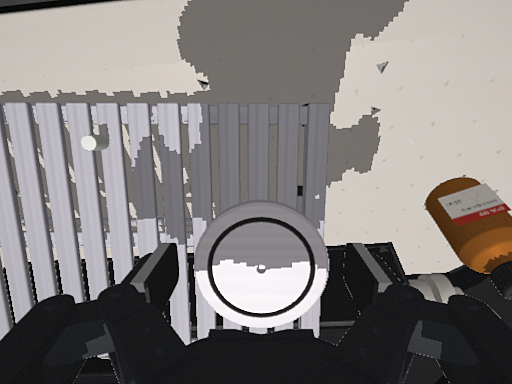

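The chuck's disc (195–328 px) is centred between the jaws. Closing.

jog_arm(
  rows=[
    [50, -1, 0, 0, 0, 0, 0],
    [50, 0, 0, 0, 0, 0, 0],
    [50, 0, 0, 0, 0, 0, 0],
    [50, 0, 0, 0, 0, 0, 0],
    [50, 0, 0, 0, 0, 0, 0],
  ],
  grip_force=60,
)

```text
clock: 14.22
tcp_pos: [0.4573, -0.1575, 0.0643]
ee_rot: [[0.416, -0.905, 0.092], [-0.042, 0.082, 0.996], [-0.908, -0.418, -0.004]]
ft_force: [1.1, 1.1, -1.8]
gripper_width: 0.0613
```

```bash

python3 -c "
from al import *
along([.4582,-.1577,.0631],Rt(-5.3,25))
grab('wrist','18')"
```

```text
clk 14.22 d [ 0.9 -0.2 -1.2] w [ 0.04 -0.06 -0.  ] F [ 1.1  1.1 -1.8] T [ 0.16  0.38 -0.02] w0.0613 q [-0.42 -0.03 -0.99  0.2   0.13 -0.3 ]
along 1.5 perp [ 0.3 -0.2  0.2]
```

View pics/wrist18.png

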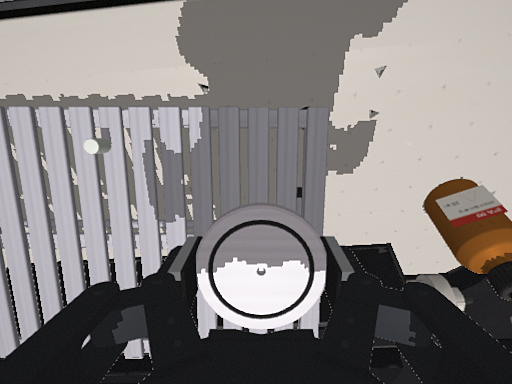

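jog_arm(
  rows=[
    [50, -3, 0, 6, 0, 0, 0],
    [50, -4, 0, 10, 0, 0, 0],
    [50, -2, 0, 16, 0, 0, 0],
    [50, 0, 0, 20, 0, 0, 0],
    [50, 0, 0, 10, 0, 0, 0],
  ],
)

```text
clock: 14.68
tcp_pos: [0.4429, -0.1558, 0.1256]
ee_rot: [[0.409, -0.908, 0.092], [-0.039, 0.084, 0.996], [-0.912, -0.41, -0.001]]
ft_force: [1.3, -0.7, -0.4]
gripper_width: 0.0614
```

jog_arm(
  rows=[
    [50, 0, 0, 0, 0, 0, 0],
    [50, 0, 0, 0, 0, 0, 0],
  ],
)

```text
clock: 14.85
tcp_pos: [0.4438, -0.1567, 0.1288]
ee_rot: [[0.412, -0.906, 0.093], [-0.042, 0.083, 0.996], [-0.91, -0.414, -0.003]]
ft_force: [-0.1, -0.5, -1.3]
gripper_width: 0.0616
```

```bash
cat > ct.py <<'E'
from h import *
def chuck(tag):
    f=load("wrist",tag);P=cloud(f);s=env.read_state();Q=(P-s["tcp_pos"])@s["ee_rot"]
    v,u=np.mgrid[:384,:512]
    k=(np.hypot(Q[...,1],Q[...,2])<.03)&(abs(Q[...,0]+.023)<.03)&(v<325)
    q=Q[k]
    for _ in range(8):
        A=np.c_[q[:,1:],np.ones(len(q))];c=np.linalg.lstsq(A,q[:,0],rcond=None)[0];r=q[:,0]-A@c;q=q[abs(r)<(.004 if _<4 else .002)]
    print("top x=a*y+b*z+c",c.round(4),len(q),"deg",np.degrees(c[:2]).round(2))
    h=Q[...,0]-(Q[...,1]*c[0]+Q[...,2]*c[1]+c[2])
    k=(abs(h)<.002)&(np.hypot(Q[...,1],Q[...,2])<.045)&(v<318);k=cv2.morphologyEx(k.astype(np.uint8),cv2.MORPH_CLOSE,np.ones((3,3)))
    l=cv2.connectedComponents(k)[1];k=(l==l[300,262]).astype(np.uint8)
    ct=max(cv2.findContours(k,0,cv2.CHAIN_APPROX_NONE)[0],key=len)[:,0];ct=ct[(ct[:,1]<312)]
    e=Q[ct[:,1],ct[:,0],1:];w=e
    for _ in range(5):
        x,y,r=fitcirc(w);d=np.hypot(w[:,0]-x,w[:,1]-y);w=w[abs(d-r)<.002]
    print("disc y,z,r",x.round(4),y.round(4),r.round(4),len(w),len(e))
    # centre dot
    g=cv2.cvtColor(f["color"],cv2.COLOR_RGB2GRAY)[255:285,250:274];
    print("dot",np.unravel_index(g.argmin(),g.shape))
E
python3 -c "
from ct import *
delta([.40,-.15,.25],Rt(0,0))
grab('wrist','19');chuck('19')"
```

```text
clk 14.85 d [-43.8   6.7 121.2] w [0.27 4.89 1.04] F [-0.1 -0.5 -1.3] T [0.   0.55 0.01] w0.0616 q [-0.44 -0.17 -0.92  0.41  0.14 -0.31]
top x=a*y+b*z+c [ 0.0886 -0.002  -0.0245] 11680 deg [ 5.07 -0.11]
disc y,z,r -0.0074 0.0002 0.0355 72 348
dot (np.int64(17), np.int64(14))
```

View pics/wrist19.png

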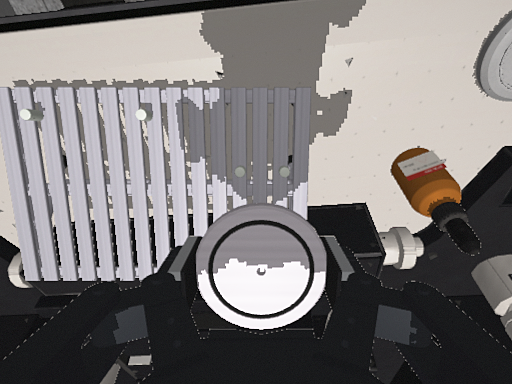

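```bash
cat >> ct.py <<'E'
def ring(tag,a=.0886,c0=-.0245):
    f=load("wrist",tag);s=env.read_state();R=s["ee_rot"];T=s["tcp_pos"]
    g=cv2.cvtColor(f["color"],cv2.COLOR_RGB2GRAY)
    m=(g<60).astype(np.uint8);m[:, :200]=0;m[:,325:]=0;m[:212]=0;m[322:]=0
    n,l,st,ce=cv2.connectedComponentsWithStats(m)
    for i in range(1,n):
        if 90<st[i,2]<125 and 80<st[i,3]<110:
            ys,xs=np.nonzero(l==i);p=np.c_[xs,ys]
            e=[]
            for x,y in p:
                d=R.T@ray(f,x,y);o=R.T@(f["eye"]-T) # o.x+t d.x = a*(o.y+t d.y)+c0
                t=(a*o[1]+c0-o[0])/(d[0]-a*d[1]);e.append((o+t*d)[1:])
            print("ring",st[i],np.round(fitcirc(np.array(e)),4))
E
python3 -c "
from ct import *
ring('19')"
```

```text
ring [ 209  220  105   98 1116] [-0.001   0.      0.0241]
```

```bash
python3 - <<'E'
from h import *
f=load("wrist","15")
c=f["color"][160:220,234:294];cv2.imwrite("pics/sp15.png",cv2.resize(c,None,fx=10,fy=10,interpolation=cv2.INTER_CUBIC)[:,:,::-1])
R=Rt(0,-5.07);u=np.array([.0073,-.0038,0]);print("TCP seat",np.array([.4333,.2488,.063])-R@u)
E
```

```text
TCP seat [0.43015999 0.2488     0.07060726]
```

View pics/sp15.png

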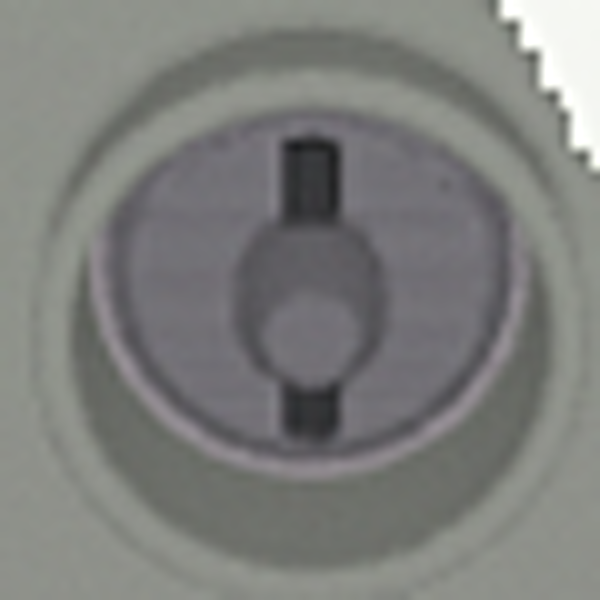

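```bash
python3 - <<'E'
from h import *
f=load("wrist","15")
px=lambda a,b:(234+(a+.5)/10-.5,160+(b+.5)/10-.5)
A=onplane(f,*px(311,137),.0697);B=onplane(f,*px(309,438),.0697);print(A,B,(A+B)/2,np.linalg.norm(A-B),np.degrees(np.arctan2(B[1]-A[1],B[0]-A[0])))
print("tip",onplane(f,*px(314,340),.085))
E
```

```text
[0.41657056 0.24893469 0.0697    ] [0.44784023 0.24884236 0.0697    ] [0.4322054  0.24888853 0.0697    ] 0.0312698035917755 -0.16918065412707306
tip [0.43310247 0.24918862 0.085     ]
```

jog_arm(
  rows=[
    [50, -3, 5, 32, 0, 0.4, 0.1],
    [50, -3, 20, 30, 0.1, 1, 0.2],
    [50, -2, 34, 15, 0.1, 1, 0.2],
    [50, -2, 38, 8, 0.1, 1.1, 0.2],
    [50, 0, 38, 3, 0, 1.1, 0.2],
  ],
)

```text
clock: 15.32
tcp_pos: [0.422, -0.0207, 0.2123]
ee_rot: [[0.001, -1.0, 0.027], [-0.002, 0.027, 1.0], [-1.0, -0.001, -0.002]]
ft_force: [1.0, 0.1, -2.2]
gripper_width: 0.0615
```

jog_arm(
  rows=[
    [50, 0, 40, 0, 0, 1, 0.1],
    [50, 0, 40, 0, 0, 0.3, 0],
    [50, 0, 40, 0, 0, 0, 0],
    [50, 0, 40, 0, 0, 0, 0],
    [50, 0, 40, 0, 0, 0, 0],
  ],
)

```text
clock: 15.73
tcp_pos: [0.4249, 0.1876, 0.2084]
ee_rot: [[-0.125, -0.992, 0.018], [-0.008, 0.019, 1.0], [-0.992, 0.125, -0.01]]
ft_force: [0.6, -0.7, -1.2]
gripper_width: 0.0619
```

```bash
python3 -c "
from h import *
delta([.4297,.2489,.20],Rt(0,-5.07))"
```

```text
clk 15.73 d [ 4.8 61.3 -8.4] w [ 0.11 -0.42  0.2 ] F [ 0.6 -0.7 -1.2] T [-0.04 -0.27  0.05] w0.0619 q [ 0.39  0.18 -0.29  1.23  0.04  0.4 ]
```

jog_arm(
  rows=[
    [50, 1, 25, -2, 0.1, -0.2, 0.2],
    [50, 1, 20, -2, 0, -0.2, 0],
    [50, 1, 10, -2, 0, 0, 0],
    [50, 0, 2, 0, 0, 0, 0],
    [50, 0, 0, 0, 0, 0, 0],
  ],
)

```text
clock: 16.15
tcp_pos: [0.4257, 0.2547, 0.1953]
ee_rot: [[-0.097, -0.995, -0.012], [-0.003, -0.012, 1.0], [-0.995, 0.097, -0.002]]
ft_force: [1.1, -0.5, -1.9]
gripper_width: 0.0614
```

```bash
python3 -c "
from ct import *
delta([.4297,.2489,.20],Rt(0,-5.07))
grab('wrist','20');chuck('20');ring('20')"
```

```text
clk 16.15 d [ 4.  -5.8  4.7] w [ 0.03 -0.1  -0.14] F [ 1.1 -0.5 -1.9] T [-0.03 -0.19  0.03] w0.0614 q [ 0.51  0.21 -0.27  1.18  0.04  0.5 ]
top x=a*y+b*z+c [ 0.0901 -0.0017 -0.0247] 11661 deg [ 5.16 -0.1 ]
disc y,z,r -0.0318 0.0022 0.0532 57 347
dot (np.int64(17), np.int64(14))
ring [ 209  220  105   98 1153] [-0.0009  0.0005  0.0241]
```

View pics/wrist20.png

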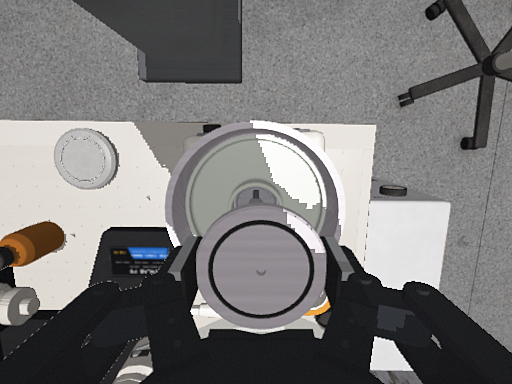

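jog_arm(
  rows=[
    [50, 3, -4, -5, 0, -0.1, -0.1],
    [50, 1, -2, -15, 0, 0, 0],
    [50, 0, 0, -15, 0, 0, 0],
    [50, 0, 0, -12, 0, 0, 0],
    [50, 0, 0, 0, 0, 0, 0],
  ],
)

```text
clock: 16.62
tcp_pos: [0.4321, 0.2404, 0.1463]
ee_rot: [[-0.085, -0.996, 0.009], [-0.004, 0.009, 1.0], [-0.996, 0.085, -0.005]]
ft_force: [-0.5, -0.0, -1.1]
gripper_width: 0.0616
```

```bash
python3 -c "
from ct import *
delta([.4297,.2486,.0706],Rt(0,-5.07))"
```

```text
clk 16.62 d [ -2.4   8.2 -75.7] w [0.06 0.03 0.1 ] F [-0.5 -0.  -1.1] T [-0.04 -0.07  0.01] w0.0616 q [ 0.48  0.24 -0.35  1.06  0.04  0.49]
```

jog_arm(
  rows=[
    [50, -2, 5, -2, 0, 0, 0.1],
    [50, -1, 3, -6, 0, 0, 0],
    [50, 0, 0, -10, 0, 0, 0],
    [50, 0, 0, -8, 0, 0, 0],
    [50, 0, 0, 0, 0, 0, 0],
  ],
)

```text
clock: 17.03
tcp_pos: [0.4305, 0.2461, 0.1197]
ee_rot: [[-0.083, -0.997, 0.005], [-0.004, 0.005, 1.0], [-0.997, 0.083, -0.005]]
ft_force: [-0.9, -0.4, -0.4]
gripper_width: 0.062
```

```bash
python3 -c "
from ct import *
delta([.4297,.2486,.0706],Rt(0,-5.07))"
```

```text
clk 17.03 d [ -0.8   2.5 -49.1] w [0.05 0.06 0.06] F [-0.9 -0.4 -0.4] T [-0.06 -0.06 -0.03] w0.0620 q [ 0.5   0.26 -0.39  1.    0.04  0.5 ]
```

jog_arm(
  rows=[
    [50, -1, 2, 0, 0, 0, 0.1],
    [50, 0, 1, -5, 0, 0, 0],
    [50, 0, 0, -8, 0, 0, 0],
    [50, 0, 0, 0, 0, 0, 0],
  ],
)

```text
clock: 17.37
tcp_pos: [0.4296, 0.2499, 0.1057]
ee_rot: [[-0.082, -0.997, -0.005], [-0.005, -0.005, 1.0], [-0.997, 0.082, -0.004]]
ft_force: [-0.1, -1.0, -2.4]
gripper_width: 0.0615
```

```bash
python3 -c "
from ct import *
delta([.4297,.2486,.0706],Rt(0,-5.07))
grab('wrist','21');chuck('21');ring('21')"
```

```text
clk 17.37 d [  0.1  -1.3 -35.1] w [ 0.05  0.07 -0.06] F [-0.1 -1.  -2.4] T [-0.02 -0.08  0.01] w0.0615 q [ 0.5   0.27 -0.41  0.97  0.04  0.5 ]
top x=a*y+b*z+c [ 0.0891 -0.001  -0.024 ] 11643 deg [ 5.1  -0.06]
disc y,z,r -0.0018 -0.0003 0.0325 178 341
dot (np.int64(17), np.int64(14))
ring [ 209  220  105   98 1164] [-0.0003 -0.0002  0.024 ]
```

View pics/wrist21.png

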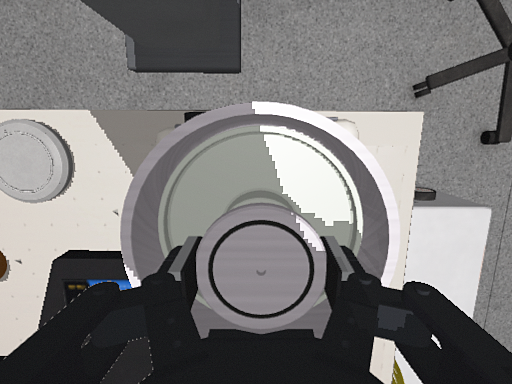

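jog_arm(
  rows=[
    [50, 0, -1, -5, 0, 0, 0],
    [50, 0, 0, -5, 0, 0, 0],
    [50, 0, 0, 0, 0, 0, 0],
  ],
)

```text
clock: 17.67
tcp_pos: [0.4302, 0.2492, 0.0956]
ee_rot: [[-0.081, -0.997, -0.006], [-0.004, -0.005, 1.0], [-0.997, 0.081, -0.004]]
ft_force: [-0.2, -0.0, -1.6]
gripper_width: 0.0618
```

```bash
python3 -c "
from ct import *
delta([.4297,.2486,.0706],Rt(0,-5.07))"
```

```text
clk 17.67 d [ -0.5  -0.6 -25. ] w [ 0.04  0.09 -0.06] F [-0.2 -0.  -1.6] T [ 0.03 -0.07  0.01] w0.0618 q [ 0.5   0.28 -0.42  0.94  0.04  0.49]
```

jog_arm(
  rows=[
    [50, -0.5, -0.5, -4, 0, 0.1, -0.05],
    [50, 0, 0, -4, 0, 0, 0],
    [50, 0, 0, 0, 0, 0, 0],
  ],
)

```text
clock: 17.92
tcp_pos: [0.4297, 0.2486, 0.0868]
ee_rot: [[-0.09, -0.996, -0.001], [-0.004, -0.0, 1.0], [-0.996, 0.09, -0.004]]
ft_force: [0.8, 0.9, -1.9]
gripper_width: 0.0621
```

```bash
python3 -c "
from ct import *
delta([.4297,.2486,.0706],Rt(0,-5.07))"
```

```text
clk 17.92 d [ -0.    0.  -16.2] w [ 0.04 -0.02 -0.01] F [ 0.8  0.9 -1.9] T [ 0.09 -0.07  0.04] w0.0621 q [ 0.5   0.3  -0.42  0.93  0.04  0.5 ]
```

The post tip is now inside the bore (underside at about 79 mm) and force is low. Continuing down.

jog_arm(
  rows=[
    [50, 0, 0, -4, 0, 0, 0],
    [50, 0, 0, -3, 0, 0, 0],
    [50, 0, 0, 0, 0, 0, 0],
  ],
)

```text
clock: 18.17
tcp_pos: [0.4298, 0.2485, 0.0789]
ee_rot: [[-0.091, -0.996, -0.0], [-0.004, -0.0, 1.0], [-0.996, 0.091, -0.004]]
ft_force: [-0.3, 0.9, -1.2]
gripper_width: 0.0614
```

```bash
python3 -c "
from ct import *
delta([.4297,.2486,.0706],Rt(0,-5.07))"
```

```text
clk 18.17 d [-0.1  0.1 -8.3] w [ 0.04 -0.03 -0.  ] F [-0.3  0.9 -1.2] T [-0.   -0.15 -0.06] w0.0614 q [ 0.5   0.31 -0.43  0.92  0.04  0.5 ]
```

Next the slot meets the pin top at 69.7 mm, so small steps from here.

jog_arm(
  rows=[
    [50, 0, 0, -2.5, 0, 0, 0],
    [50, 0, 0, -1.5, 0, 0, 0],
    [50, 0, 0, 0, 0, 0, 0],
  ],
)

```text
clock: 18.42
tcp_pos: [0.4298, 0.2485, 0.0745]
ee_rot: [[-0.091, -0.996, -0.0], [-0.004, -0.0, 1.0], [-0.996, 0.091, -0.004]]
ft_force: [-0.7, -0.2, -0.9]
gripper_width: 0.0617
```

jog_arm(
  rows=[
    [50, 0, 0, -2, 0, 0, 0],
    [50, 0, 0, 0, 0, 0, 0],
  ],
)

```text
clock: 18.58
tcp_pos: [0.4298, 0.2486, 0.0724]
ee_rot: [[-0.091, -0.996, -0.0], [-0.004, -0.0, 1.0], [-0.996, 0.091, -0.004]]
ft_force: [-0.6, -0.0, -0.8]
gripper_width: 0.062
```

```bash
python3 -c "
from ct import *
delta([.4297,.2486,.0706],Rt(0,-5.07))"
```

```text
clk 18.58 d [-0.1  0.  -1.8] w [ 0.04 -0.02 -0.01] F [-0.6 -0.  -0.8] T [-0.05 -0.12 -0.03] w0.0620 q [ 0.5   0.31 -0.44  0.9   0.04  0.5 ]
```

The underside is at about 65 mm without contact, so the slot is over the pin. Last millimetres.

jog_arm(
  rows=[
    [50, 0, 0, -1.2, 0, 0, 0],
    [50, 0, 0, 0, 0, 0, 0],
  ],
)

```text
clock: 18.75
tcp_pos: [0.4299, 0.2487, 0.0712]
ee_rot: [[-0.09, -0.996, -0.001], [-0.003, -0.0, 1.0], [-0.996, 0.09, -0.003]]
ft_force: [0.5, -1.2, -0.4]
gripper_width: 0.0615
```

jog_arm(
  rows=[
    [50, 0, 0, -1, 0, 0, 0],
    [50, 0, 0, 0, 0, 0, 0],
  ],
)

```text
clock: 18.92
tcp_pos: [0.4303, 0.2488, 0.0711]
ee_rot: [[-0.089, -0.996, -0.0], [-0.003, -0.0, 1.0], [-0.996, 0.089, -0.003]]
ft_force: [-0.2, 0.6, -2.2]
gripper_width: 0.0615
```

```bash
python3 -c "
from ct import *
delta([.4297,.2486,.0706],Rt(0,-5.07))"
```

```text
clk 18.92 d [-0.6 -0.2 -0.5] w [ 0.03 -0.01 -0.01] F [-0.2  0.6 -2.2] T [ 0.04 -0.11 -0.04] w0.0615 q [ 0.5   0.31 -0.44  0.9   0.04  0.5 ]
```

jog_arm(
  rows=[
    [50, 0, 0, -1, 0, 0, 0],
    [50, 0, 0, 0, 0, 0, 0],
  ],
)

```text
clock: 19.08
tcp_pos: [0.4308, 0.249, 0.071]
ee_rot: [[-0.088, -0.996, -0.0], [-0.003, -0.0, 1.0], [-0.996, 0.088, -0.003]]
ft_force: [-0.7, -0.2, -1.2]
gripper_width: 0.0616
```

jog_arm(
  rows=[
    [70, 0, 0, 0, 0, 0, 0],
    [85, 0, 0, 0, 0, 0, 0],
    [85, 0, 0, 0, 0, 0, 0],
    [85, 0, 0, 0, 0, 0, 0],
  ],
)

```text
clock: 19.42
tcp_pos: [0.4312, 0.2493, 0.0711]
ee_rot: [[-0.087, -0.996, -0.0], [-0.002, -0.0, 1.0], [-0.996, 0.087, -0.002]]
ft_force: [0.3, 0.0, -0.7]
gripper_width: 0.0851
```

jog_arm(
  rows=[
    [85, 0, 0, 10, 0, 0.3, 0],
    [85, 0, 0, 20, 0, 0.3, 0],
    [85, 0, 0, 30, 0, 0.3, 0],
    [85, -3, 0, 35, 0, 0.1, 0],
    [85, -3, 0, 35, 0, 0, 0],
  ],
)

```text
clock: 19.83
tcp_pos: [0.4185, 0.246, 0.1974]
ee_rot: [[-0.192, -0.981, -0.001], [-0.01, 0.001, 1.0], [-0.981, 0.192, -0.009]]
ft_force: [0.8, 1.1, -0.9]
gripper_width: 0.0848
```

```bash
python3 - <<'E'
from h import *
delta([.4,.2,.25],Rt(0,0))
f=grab("wrist","22")
P=cloud(f);r=np.hypot(P[...,0]-.433,P[...,1]-.249)
k=(r>.036)&(r<.062)&(abs(P[...,2]-.057)<.006);q=P[k];A=np.c_[q[:,:2]-[.433,.249],np.ones(len(q))];print("dish",np.linalg.lstsq(A,q[:,2],rcond=None)[0],k.sum())
k=(r<.029)&(P[...,2]>.08)&(P[...,2]<.115);q=P[k];A=np.c_[q[:,:2]-[.433,.249],np.ones(len(q))];print("chuck top (home .095)",np.linalg.lstsq(A,q[:,2],rcond=None)[0],k.sum())
E
```

```text
clk 19.83 d [-18.5 -46.   52.6] w [ 0.11 -2.22 -0.  ] F [ 0.8  1.1 -0.9] T [ 0.02 -0.29  0.02] w0.0848 q [ 0.48  0.27 -0.2   1.27  0.08  0.47]
dish [-0.00014074 -0.00024217  0.05745832] 6409
chuck top (home .095) [ 0.00023571 -0.00114863  0.09541433] 3054
```

View pics/wrist22.png

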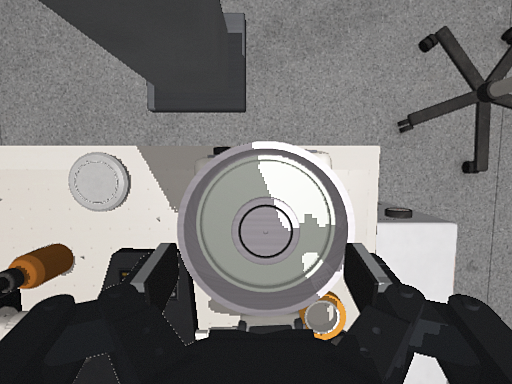

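The chuck's top is at 95.4 mm and level, so it is home (95 expected). The liner floor is at 57.5 mm and flat. Next I'll check the space behind the lid.

```bash
python3 - <<'E'
from h import *
for n in("scene","side"):
    P=cloud(load(n,"0"));x,y,z=P[...,0],P[...,1],P[...,2]
    for y0 in np.arange(.05,.45,.05):
        k=(y>y0)&(y<y0+.05)&(x>.5)&(x<.8)&(z>.2)&(z<.8)
        if k.sum()>3: q=P[k];print(n,round(y0,2),k.sum(),"x",q[:,0].min().round(3),"z",q[:,2].min().round(2),q[:,2].max().round(2), "minx at z",q[q[:,0].argmin()].round(3))
P=cloud(load("wrist","1"));r=np.hypot(P[...,0]-.5228,P[...,1]-.2553)
k=(P[...,2]>.15)&(P[...,2]<.30)&(abs(P[...,1]-.255)<.06)&(P[...,0]>.5)&(P[...,0]<.6)
q=P[k];print(k.sum());c=np.polyfit(q[:,2],q[:,0],1);print("lid x at z=.104,.287",np.polyval(c,.104),np.polyval(c,.287),q[:,2].max())
E
```

```text
scene 0.05 13 x 0.703 z 0.22 0.3 minx at z [0.703 0.051 0.221]
scene 0.1 87 x 0.721 z 0.22 0.3 minx at z [0.721 0.148 0.222]
scene 0.15 532 x 0.537 z 0.2 0.29 minx at z [0.537 0.171 0.203]
scene 0.2 288 x 0.538 z 0.2 0.29 minx at z [0.538 0.244 0.2  ]
scene 0.25 66 x 0.535 z 0.2 0.29 minx at z [0.535 0.299 0.202]
scene 0.3 12 x 0.534 z 0.2 0.25 minx at z [0.534 0.327 0.202]
side 0.05 252 x 0.701 z 0.21 0.31 minx at z [0.701 0.078 0.219]
side 0.1 354 x 0.702 z 0.21 0.3 minx at z [0.702 0.116 0.221]
side 0.15 400 x 0.539 z 0.2 0.29 minx at z [0.539 0.178 0.214]
side 0.2 273 x 0.537 z 0.2 0.29 minx at z [0.537 0.223 0.207]
side 0.25 114 x 0.535 z 0.2 0.29 minx at z [0.535 0.281 0.209]
side 0.3 36 x 0.533 z 0.2 0.25 minx at z [0.533 0.318 0.201]
5520
lid x at z=.104,.287 0.5192845771649118 0.5439318110227293 0.25074173180962017
```

jog_arm(
  rows=[
    [0, -2, 2, 36, 0, -0.7, 0],
    [0, -2, 3, 36, 0, -0.9, 0],
    [0, -2, 3, 36, 0, -0.9, 0],
    [0, 0, 3, 36, 0, -0.9, 0],
    [0, 0, 0, 10, 0, -0.8, 0],
  ],
)

```text
clock: 20.3
tcp_pos: [0.4176, 0.2581, 0.3602]
ee_rot: [[0.189, -0.982, 0.008], [-0.006, 0.007, 1.0], [-0.982, -0.189, -0.005]]
ft_force: [0.2, -0.1, 1.3]
gripper_width: 0.0248
```

```bash
python3 - <<'E'
from h import *
delta([.61,.262,.345],Rt(4,10))
E
```

```text
clk 20.30 d [192.4   3.9 -15.2] w [0.05 0.18 0.89] F [ 0.2 -0.1  1.3] T [ 0.07  0.17 -0.01] w0.0248 q [ 0.63 -0.05 -0.19  1.28 -0.12  0.63]
```

jog_arm(
  rows=[
    [0, 38, 1, 0, 0, 0.1, 0.2],
    [0, 39, 1, 0, 0, 0.1, 0.2],
    [0, 39, 1, 0, 0, 0, 0.2],
    [0, 39, 1, 0, 0, 0, 0.2],
    [0, 35, 0, 0, 0, 0, 0],
  ],
)

```text
clock: 20.72
tcp_pos: [0.6023, 0.2638, 0.3711]
ee_rot: [[0.188, -0.979, -0.08], [0.021, -0.078, 0.997], [-0.982, -0.189, 0.006]]
ft_force: [0.0, 0.4, 0.6]
gripper_width: -0.0003
```

jog_arm(
  rows=[
    [0, 5, 0, 0, 0, 0, 0],
    [0, 0, 0, 0, 0, 0, 0],
  ],
)

```text
clock: 20.88
tcp_pos: [0.6133, 0.2629, 0.3679]
ee_rot: [[0.187, -0.979, -0.076], [0.019, -0.074, 0.997], [-0.982, -0.188, 0.005]]
ft_force: [-0.1, -0.0, 0.3]
gripper_width: 0.0003
```

```bash
python3 - <<'E'
from h import *
delta([.605,.262,.25],Rt(4,10))
f=grab("scene","23");g=grab("side","23")
c=np.hstack([cv2.resize(f["color"][60:210,260:400],None,fx=2.8,fy=2.8),cv2.resize(g["color"][80:230,260:400],None,fx=2.8,fy=2.8)])
cv2.imwrite("pics/lid23.png",c[:,:,::-1])
E
```

```text
clk 20.88 d [  -8.3   -0.9 -117.9] w [-0.07  0.16 -0.08] F [-0.1 -0.   0.3] T [-0.02  0.23  0.02] w0.0003 q [ 0.44  0.27  0.18  1.31 -0.06  0.35]
```

View pics/lid23.png

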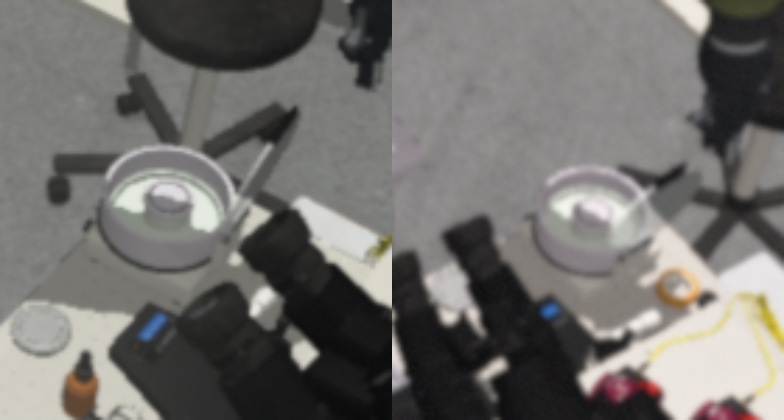

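The pictures show the liner and chuck in the bowl and the lid still open with its black tab at about (290,115). The gripper is above and behind it. Lowering behind the lid.

jog_arm(
  rows=[
    [0, -1, 0, -25, 0, 0, 0],
    [0, -1, 0, -28, 0, 0, 0],
    [0, -1, 0, -28, 0, 0, 0],
    [0, 0, 0, -22, 0, 0, 0],
    [0, 0, 0, -8, 0, 0, 0],
  ],
)

```text
clock: 21.4
tcp_pos: [0.6027, 0.2648, 0.2594]
ee_rot: [[0.193, -0.978, -0.082], [0.024, -0.078, 0.997], [-0.981, -0.195, 0.009]]
ft_force: [-0.5, 0.2, -0.1]
gripper_width: 0.0003
```

```bash
python3 - <<'E'
from h import *
delta([.605,.262,.25],Rt(4,10))
E
```

```text
clk 21.40 d [ 2.3 -2.8 -9.4] w [-0.12  0.24 -0.13] F [-0.5  0.2 -0.1] T [-0.03  0.24  0.01] w0.0003 q [ 0.44  0.25 -0.08  1.05 -0.06  0.36]
```

jog_arm(
  rows=[
    [0, -12, -1, -4, 0, 0, 0],
    [0, -14, -1, -2, 0, 0, 0],
    [0, -14, -1, 0, 0, 0, 0],
    [0, -14, -1, 0, 0, 0, 0],
    [0, -14, -1, 0, 0, 0, 0],
  ],
)

```text
clock: 21.82
tcp_pos: [0.5285, 0.2602, 0.2547]
ee_rot: [[0.195, -0.977, -0.084], [0.025, -0.081, 0.996], [-0.981, -0.196, 0.009]]
ft_force: [-0.2, -0.3, 0.1]
gripper_width: 0.0001
```

jog_arm(
  rows=[
    [0, -14, -1, 0, 0, 0, 0],
    [0, -14, -1, 0, 0, 0, 0],
    [0, -14, -1, 0, 0, 0, 0],
  ],
)

```text
clock: 22.07
tcp_pos: [0.4825, 0.2578, 0.2587]
ee_rot: [[0.199, -0.976, -0.086], [0.028, -0.082, 0.996], [-0.98, -0.201, 0.011]]
ft_force: [0.7, 0.3, 0.6]
gripper_width: 0.0003
```

```bash
python3 - <<'E'
from h import *
delta([.605,.262,.25],Rt(4,10))
f=grab("scene","24");g=grab("side","24")
c=np.hstack([cv2.resize(f["color"][60:210,260:400],None,fx=2.8,fy=2.8),cv2.resize(g["color"][80:230,260:400],None,fx=2.8,fy=2.8)])
cv2.imwrite("pics/lid24.png",c[:,:,::-1])
E
```

```text
clk 22.07 d [122.5   4.2  -8.7] w [-0.15  0.3  -0.19] F [0.7 0.3 0.6] T [0.02 0.16 0.  ] w0.0003 q [ 0.54  0.04 -0.33  1.01 -0.08  0.45]
```

View pics/lid24.png

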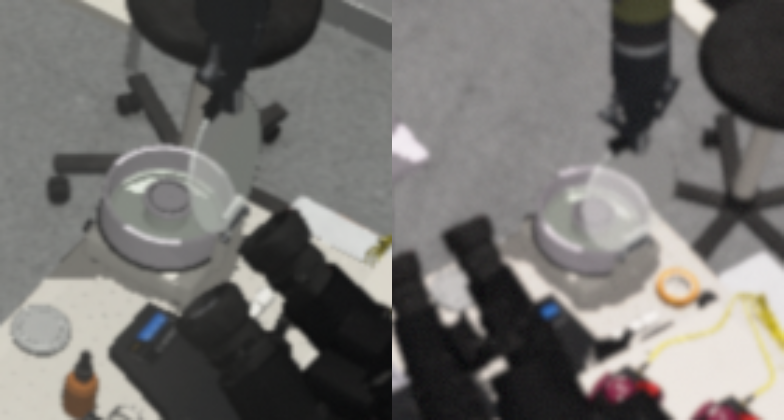

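The lid is moving with the fingers and is now tilted forward over the bowl. I'll push a bit more.

jog_arm(
  rows=[
    [0, -14, -1, -3, 0, 0, 0],
    [0, -14, -1, -3, 0, 0, 0],
    [0, -14, -1, -3, 0, 0, 0],
    [0, -14, -1, -3, 0, 0, 0],
    [0, 0, 0, 0, 0, 0, 0],
  ],
)

```text
clock: 22.58
tcp_pos: [0.4247, 0.2552, 0.2515]
ee_rot: [[0.206, -0.974, -0.089], [0.033, -0.084, 0.996], [-0.978, -0.208, 0.015]]
ft_force: [-1.0, -0.0, -0.4]
gripper_width: -0.0
```

```bash
python3 - <<'E'
from h import *
delta([.605,.262,.25],Rt(4,10))
f=grab("scene","25");g=grab("side","25")
c=np.hstack([cv2.resize(f["color"][60:210,260:400],None,fx=2.8,fy=2.8),cv2.resize(g["color"][80:230,260:400],None,fx=2.8,fy=2.8)])
cv2.imwrite("pics/lid25.png",c[:,:,::-1])
E
```

```text
clk 22.58 d [180.3   6.8  -1.5] w [-0.2   0.39 -0.22] F [-1.  -0.  -0.4] T [-0.01  0.18 -0.06] w-0.0000 q [ 0.6  -0.06 -0.45  0.99 -0.09  0.5 ]
```

View pics/lid25.png

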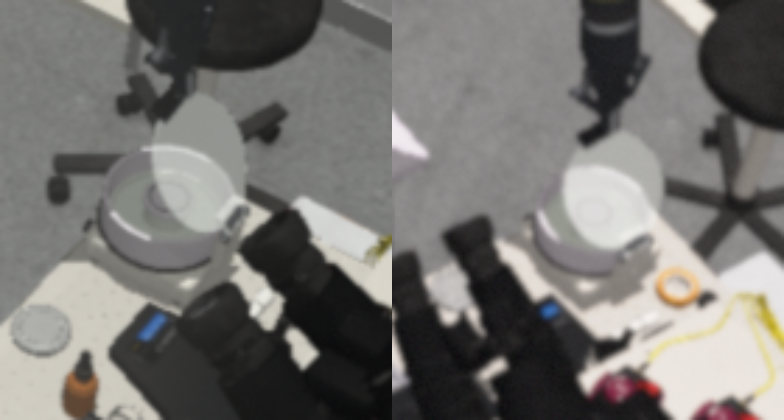

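jog_arm(
  rows=[
    [0, 0, 0, 20, 0, 0, 0],
    [0, 0, 0, 25, 0, 0, 0],
    [0, 0, 0, 20, 0, 0, 0],
    [0, 0, 0, 0, 0, 0, 0],
    [0, 0, 0, 0, 0, 0, 0],
  ],
)

```text
clock: 23.1
tcp_pos: [0.4309, 0.2565, 0.3215]
ee_rot: [[0.211, -0.973, -0.088], [0.034, -0.083, 0.996], [-0.977, -0.214, 0.016]]
ft_force: [-0.2, -1.3, -0.6]
gripper_width: -0.0002
```

jog_arm(
  rows=[
    [0, 0, 0, 0, 0, 0, 0],
    [0, 0, 0, 0, 0, 0, 0],
    [0, 0, 0, 0, 0, 0, 0],
    [0, 0, 0, 0, 0, 0, 0],
    [0, 0, 0, 0, 0, 0, 0],
  ],
)

```text
clock: 23.52
tcp_pos: [0.4316, 0.2561, 0.3187]
ee_rot: [[0.209, -0.974, -0.087], [0.032, -0.082, 0.996], [-0.977, -0.211, 0.014]]
ft_force: [0.0, -1.0, -0.6]
gripper_width: -0.0
```

jog_arm(
  rows=[
    [0, 0, 0, 0, 0, 0, 0],
    [0, 0, 0, 0, 0, 0, 0],
    [0, 0, 0, 0, 0, 0, 0],
    [0, 0, 0, 0, 0, 0, 0],
    [0, 0, 0, 0, 0, 0, 0],
  ],
)

```text
clock: 23.93
tcp_pos: [0.4309, 0.2556, 0.3171]
ee_rot: [[0.207, -0.974, -0.087], [0.031, -0.083, 0.996], [-0.978, -0.209, 0.013]]
ft_force: [-0.1, -0.3, -0.1]
gripper_width: 0.0001
```

jog_arm(
  rows=[
    [0, 0, 0, 0, 0, 0, 0],
    [0, 0, 0, 0, 0, 0, 0],
    [0, 0, 0, 0, 0, 0, 0],
    [0, 0, 0, 0, 0, 0, 0],
    [0, 0, 0, 0, 0, 0, 0],
  ],
)

```text
clock: 24.35
tcp_pos: [0.4309, 0.2557, 0.3173]
ee_rot: [[0.207, -0.974, -0.088], [0.031, -0.083, 0.996], [-0.978, -0.209, 0.013]]
ft_force: [-0.0, -0.5, -0.1]
gripper_width: 0.0001
```

jog_arm(
  rows=[
    [0, 0, 0, 0, 0, 0, 0],
    [0, 0, 0, 0, 0, 0, 0],
    [0, 0, 0, 0, 0, 0, 0],
    [0, 0, 0, 0, 0, 0, 0],
    [0, 0, 0, 0, 0, 0, 0],
  ],
)

```text
clock: 24.77
tcp_pos: [0.4309, 0.2557, 0.3174]
ee_rot: [[0.208, -0.974, -0.088], [0.031, -0.083, 0.996], [-0.978, -0.209, 0.013]]
ft_force: [0.4, 0.5, 0.2]
gripper_width: 0.0003
```

jog_arm(
  rows=[
    [0, 0, 0, 0, 0, 0, 0],
    [0, 0, 0, 0, 0, 0, 0],
    [0, 0, 0, 0, 0, 0, 0],
    [0, 0, 0, 0, 0, 0, 0],
    [0, 0, 0, 0, 0, 0, 0],
  ],
)

```text
clock: 25.18
tcp_pos: [0.431, 0.2557, 0.3174]
ee_rot: [[0.208, -0.974, -0.088], [0.031, -0.083, 0.996], [-0.978, -0.209, 0.013]]
ft_force: [0.2, 0.4, 0.4]
gripper_width: 0.0001
```

```bash
python3 - <<'E'
from h import *
delta([.605,.262,.25],Rt(4,10))
f=grab("scene","26");g=grab("wrist","26")
c=np.hstack([cv2.resize(f["color"][60:210,260:400],None,fx=2.8,fy=2.8),cv2.resize(g["color"][:384,60:420],None,fx=1.09,fy=1.094)])
cv2.imwrite("pics/lid26.png",c[:,:,::-1])
P=cloud(g);r=np.hypot(P[...,0]-.433,P[...,1]-.249)
k=(r<.078)&(P[...,2]<.2);q=P[k];print(k.sum(),np.percentile(q[:,2],[2,25,50,75,98]));A=np.c_[q[:,:2]-[.433,.249],np.ones(len(q))];print(np.linalg.lstsq(A,q[:,2],rcond=None)[0])
P=cloud(f);r=np.hypot(P[...,0]-.433,P[...,1]-.249);k=(r<.078)&(P[...,2]<.2);print(np.percentile(P[k][:,2],[2,50,98]))
E
```

```text
clk 25.18 d [174.    6.3 -67.4] w [-0.19  0.4  -0.2 ] F [0.2 0.4 0.4] T [-0.02  0.28  0.03] w0.0001 q [ 0.6  -0.06 -0.31  1.14 -0.09  0.5 ]
13000 [0.10608417 0.1071168  0.1076024  0.10811815 0.10924723]
[0.01886974 0.00102615 0.10732354]
[-0.00027639  0.10495557  0.1103697 ]
```

View pics/lid26.png

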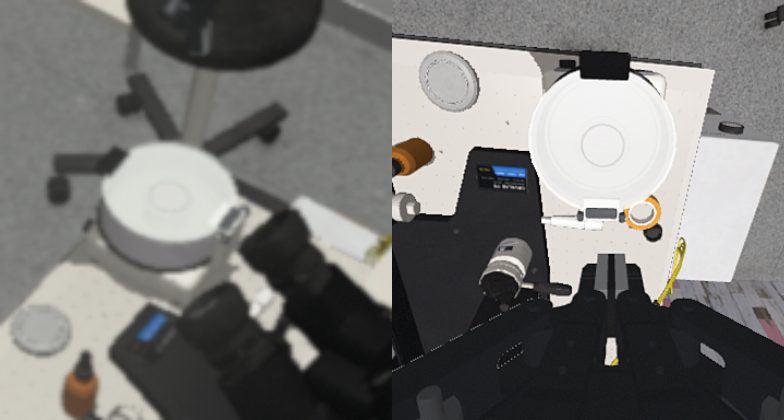

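The lid is down: its top is about 107 mm across the bowl and no higher at the front. The gripper is 20 cm clear of it. Handing in.

```bash
python3 -c "
from bench import env
s=env.read_state();print(s['clock'],s['qvel'].round(3),s['ft_force'].round(1))
print(env.finish_job())"
```

```text
25.2833 [-0.002  0.    -0.001  0.001  0.    -0.001] [1.  0.2 0.4]
the job is handed in; nothing more can be done
None
```

The spin coater is back together and the job was handed in at about 25 s of the 72 s allowed. I put the liner in the bowl, set the chuck on the spindle with its slot over the pin, and pushed the lid past balance so it sank shut by itself. `finish_job` gives no verdict, so the results below are my own last measurements.

| Part | Last check | Expected |
|---|---|---|
| Liner floor | 57.5 mm above the table, level within 0.001 rad | 57 mm |
| Liner centre | within about 1 mm of the bowl centre, measured after I released it | within 6 mm |
| Chuck top | 95.4 mm above the table, level within about 0.001 rad | 95 mm (about 102 mm if it rode on the pin) |
| Lid top | 107 mm across the bowl, no higher at the front | about 106 mm |

- **Robot:** at hand-in the gripper was about 20 cm above the lid and the arm was at rest.
- **Bystanders:** I didn't touch the bottle, jar, can or wafer case. The bottle and wafer case looked unmoved in the last pictures. I did not measure any of the four again.

**Disagreements and slips:**
- **Lid slope:** the wrist camera showed the closed lid sloping 0.019 rad, lower at the front. I read this as a small camera tilt error, since an open lid would be higher at the front.
- **Bowl rim:** the liner touched the rim lightly on the way in (about 4 N). I lifted it 3 mm, recentred it and it went in cleanly.
- **Joint 3:** it sat near its lower limit (-1.02 of -1.03) while approaching the chuck, so I gripped the chuck with 24° of lean instead of 30° and corrected for it when placing.
- **Chuck grip width:** it read 61.5 mm on a 64 mm disc, but the hold stayed steady throughout.

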